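Lay out the church keys and set the inspection light

TASK

Get the ledge ready for the key cabinet's inspection: stand every toppled green lantern chimney upright on its black foot, and lay each black key flat along the middle of the brass plate whose enamel colour matches its own, lengthwise, either way round. Set the inspection light as well: swivel it until its arm with the upright peg points straight at the brass index block, and tilt its panel to 40 degrees above level. Do not disturb the other things on the ledge, and finish with everything let go.

Things in the scene. Friction and masses are not known exactly. Their poses are not given: they have to be found in the camera images.
- key_red: Black iron key lying flat, 124 mm long and 10 mm thick, with a red enamel disc on its bow. Origin: centre of its underside, on the shank. x runs along the key from bow to bit; z is its upper face's normal. The shank around the origin (x from -20 to +33 mm) is 12 mm wide and is the place to grip; bow 42 mm across, centred at x -42 mm; bit 26 x 30 mm at x +48, y +6 mm. 90 g. May be absent.
- plate_red: Loose brass escutcheon plate 140 x 70 x 5 mm lying flat, with a red enamel field near each end; it belongs with the red key. Origin: centre of its underside; x along its length, z up.
- key_blue: Black iron key lying flat, 124 mm long and 10 mm thick, with a blue enamel disc on its bow. Origin: centre of its underside, on the shank. x runs along the key from bow to bit; z is its upper face's normal. The shank around the origin (x from -20 to +33 mm) is 12 mm wide and is the place to grip; bow 42 mm across, centred at x -42 mm; bit 26 x 30 mm at x +48, y +6 mm. 90 g. May be absent.
- plate_blue: Loose brass escutcheon plate 140 x 70 x 5 mm lying flat, with a blue enamel field near each end; it belongs with the blue key. Origin: centre of its underside; x along its length, z up.
- key_white: Black iron key lying flat, 124 mm long and 10 mm thick, with a white enamel disc on its bow. Origin: centre of its underside, on the shank. x runs along the key from bow to bit; z is its upper face's normal. The shank around the origin (x from -20 to +33 mm) is 12 mm wide and is the place to grip; bow 42 mm across, centred at x -42 mm; bit 26 x 30 mm at x +48, y +6 mm. 90 g. May be absent.
- plate_white: Loose brass escutcheon plate 140 x 70 x 5 mm lying flat, with a white enamel field near each end; it belongs with the white key. Origin: centre of its underside; x along its length, z up.
- lantern_a: Lantern chimney: green glass tube 42 mm in diameter between a black iron square foot (56 x 56 x 16 mm) and a square brass cap (56 x 56 x 10 mm) with a 14 mm brass finial; 138 mm tall without the finial. Toppled on its side at the start. Origin: on its axis, 70 mm above the foot's underside; z points from foot to cap; the tube is bare from z -54 to +58 mm. 220 g.
- lantern_b: Lantern chimney: green glass tube 42 mm in diameter between a black iron square foot (56 x 56 x 16 mm) and a square brass cap (56 x 56 x 10 mm) with a 14 mm brass finial; 138 mm tall without the finial. Toppled on its side at the start. Origin: on its axis, 70 mm above the foot's underside; z points from foot to cap; the tube is bare from z -54 to +58 mm. 220 g.
- swivel (a joint): Swivel of the inspection light about its upright axis, rad, from the middle of its stand; grows counter-clockwise seen from above. Range -1.1 to 1.1. Stiff: it stays where it is left, and takes about 2 N at the peg.
- tilt (a joint): Tilt of the light panel above level, rad: 0 is level; it grows as the panel's free edge with the grip bar is raised. Range 0 to 1.2. Stiff: it stays where it is left, and takes about 5 N at the bar.
- swivel_axis (a point): Point on the upright swivel axis of the inspection light, 31 mm above the ledge (the light's round steel base is 144 mm across). Its axes turn with the swivel: the swivel arm points along -y.
- swivel_peg (a point): Centre of the top of the swivel peg: an upright black round peg 20 mm in diameter, its top 80 mm above the ledge, standing free 49 mm above the end of the aluminium swivel arm, 130 mm from the swivel axis. Its axes turn with the swivel: -y points outward along the arm.
- index_mark (a point): Centre of the top of the fixed brass index block (16 x 34 x 12 mm, red line on top) on the ledge beside the light, 163 mm from the swivel axis. Its -y axis points from the swivel axis outward through the block. The swivel is set when the arm with the peg points straight at this block.
- tilt_hinge (a point): Middle of the light panel's horizontal hinge, 100 mm above the ledge. The panel (150 mm wide, 80 mm deep, 14 mm thick, white, lit on its underside) reaches from here towards the bar. Own y axis is the hinge line; -x points to the bar.
- tilt_bar (a point): Middle of the panel's round black grip bar, 12 mm in diameter and 98 mm long, parallel to the hinge and 125 mm from it, carried on two 8 mm arms 90 mm apart, leaving a gap of 39 mm to the panel's edge. Its axes tilt with the panel: y along the bar, -x away from the hinge.
- wax_tin: Bystander, not to be disturbed: closed round tin, 68 mm across, 30 mm high, green top. Origin: centre of its underside.
- juniper_handle: Bystander, not to be disturbed: wooden handle lying flat, 120 mm long, 30 mm thick. Origin: centre of its underside.
- oil_jar: Bystander, not to be disturbed: amber jar, 64 mm across, 90 mm high. Origin: centre of its underside.
- hinge_box: Bystander, not to be disturbed: dark wooden box 80 x 80 x 50 mm. Origin: centre of its underside.
- strap_hinge: Bystander, not to be disturbed: black iron strap, 132 x 30 x 8 mm, lying flat. Origin: centre of its underside.

How it is judged (in metres and radians):
At the end, for the whole second after the job is handed in: Each key lies flat on the plate of its colour (within 22 mm along, 18 mm across, 15 degrees), each lantern chimney stands on its foot on the ledge, the swivel arm points at the index block within 6 degrees, the tilt is 40 degrees within 6 (0.593 to 0.803 rad), all at rest (x of key_red in the frame of plate_red between -0.022 and 0.022 m and y of key_red in the frame of plate_red between -0.018 and 0.018 m and z of key_red in the frame of plate_red between 0.002 and 0.009 m and angle between the x axis of key_red and the x axis of plate_red, either way round below 0.26 rad and angle between the z axis of key_red and the z axis of plate_red, either way round below 0.1 rad and linear speed of each of key_red, key_blue, key_white, lantern_a, lantern_b below 0.02 m/s and angle between each of plate_red, plate_blue, plate_white, lantern_a, lantern_b's own z axis and vertical below 0.1 rad and x of key_blue in the frame of plate_blue between -0.022 and 0.022 m and y of key_blue in the frame of plate_blue between -0.018 and 0.018 m and z of key_blue in the frame of plate_blue between 0.002 and 0.009 m and angle between the x axis of key_blue and the x axis of plate_blue, either way round below 0.26 rad and angle between the z axis of key_blue and the z axis of plate_blue, either way round below 0.1 rad and x of key_white in the frame of plate_white between -0.022 and 0.022 m and y of key_white in the frame of plate_white between -0.018 and 0.018 m and z of key_white in the frame of plate_white between 0.002 and 0.009 m and angle between the x axis of key_white and the x axis of plate_white, either way round below 0.26 rad and angle between the z axis of key_white and the z axis of plate_white, either way round below 0.1 rad and height (world z) of lantern_a between 0.064 and 0.076 m and height (world z) of lantern_b between 0.064 and 0.076 m and angle between the y axis of swivel_peg and the y axis of index_mark, either way round below 0.105 rad and value of joint tilt between 0.593 and 0.803 rad and velocity of joint tilt between -0.02 and 0.02 rad/s); the robot touches nothing.
It fails at once if a bystander is pushed more than 40 mm from its place (distance of any of wax_tin, juniper_handle, oil_jar, hinge_box, strap_hinge from where it was at the start of the episode above 0.04 m).
It fails at once if a key, plate or lantern falls off the ledge (height (world z) of any of key_red, key_blue, key_white, plate_red, plate_blue, plate_white, lantern_a, lantern_b below -0.05 m).
Of key_red, key_blue, key_white only 2 to 3 are there at a start; the rules pass over those that are not, and their reading is None.
At some moment in a run one of key_red, key_blue, key_white, plate_red, plate_blue, plate_white may be knocked a few centimetres aside while the robot is not near it.
Once in a run the grip may slacken for a moment while it holds something.
It also fails if it takes over 210 s, if anything falls off the work surface, if the arm or the gripper's body presses on something with over 40 N, if the wrist force passes 120 N, or if a joint passes its speed limit or range.

ROBOT

A 6-joint arm with a two-finger parallel gripper is mounted at the origin on the work surface. World frame = base frame: x ahead of the robot, y to its left, z up, the work surface at z = 0. Lengths are in mm, angles in degrees, forces in N, time in s.
With the tool pointing down it reaches from about 300 to 850 mm from the base axis. Payload 4.2 kg.
Tool frame: the origin (TCP) lies midway between the tips of the shut fingers; the grasp point (between the pads) lies env.grip_depth behind it (env.grip_depth is the distance from the TCP to the grasp point, in mm); z points along the fingers, y is the direction in which the jaws open and shut (so a half turn about z gives the same grasp; the last joint's range is limited). The gripper opens to 91 mm and grips with 3 to 60 N. Pads are 32 mm wide; open, the fingers measure 118 mm over their backs; the gripper's body (76 mm by 178 mm) begins 60 mm behind the grasp point.
Start: joints at [67.953, 18.312, 89.639, -0, 72.044, -1.146], TCP at [205.142, 537.178, 213.976] pointing down, gripper open.
Joint ranges: [-177.97, 177.97], [-48.28, 115.42], [12.27, 149.76], [-77.06, 257.06], [2.81, 150.46], [-146.56, 146.56]. Speed limits (degrees/s): [147.25, 147.25, 180, 180, 180, 180].

INTERFACE

Orientations are given as [roll, pitch, yaw] about the fixed x, y, z axes, in that order (R = Rz(yaw) Ry(pitch) Rx(roll)).
In Python, from workcell import env, cams, spotter gives the robot as it stands.
- The arm moves only by the tool apply_moves, never from a script. Its argument "plan" is a list of rows, each an object with "jaw": the closure, from 0 (fully open) to 1 (shut); "delta_pos": the shift along the tool's x, y, z in mm, a list of three; "spin": the turn about the tool's z in rad. In form: [{"jaw": jaw, "delta_pos": [dx, dy, dz], "spin": spin}, ...]. A call has exactly 8 rows; each row is the pose to reach, as a shift and turn from the pose measured when the call began, along the tool's axes at that moment; what a row does not reach only later rows make up. A row lasts 1/8 s, in which the tool goes at most 62.5 mm and 10.7 degrees, less where a joint would pass 70% of its speed; a pose out of reach is approached as far as the arm can. A call with a gripper value outside its range is refused whole. The fingers move at their own pace and stop on an object; "squeeze" is the grip in N (left out, the last holds). Time passes only in rows, so rows that repeat a pose let the fingers close, or fill a call up. It gives the time, the measured TCP pose, the force and the opening at its end, in the units of the state.
- env.state(): the state, without advancing time (a new reading comes with each control period).
- cams.grab_frame(name): name is "side" or "top" or "wrist"; returns the picture (384x512x3 uint8, red, green, blue); there is no depth.
- cams.calibration(name): a dict with "camera_matrix" (3x3 intrinsics, pixels), "k1" (the pictures are not rectified: a ray, as slopes to the right and down, at radius r is drawn at 1 + k1 r^2 times it, then the intrinsics apply), "rvec" (rotation vector, rad) and "tvec" (3), from world to camera coordinates, as OpenCV has them. Camera axes: x right, y down, z forward; pixel columns grow to the right and rows downward; lengths in mm; the calibration is good to about 2 mm. A picture is of the moment at which its call begins: read the wrist's pose just before it. calibration takes no time and is no camera call; for the wrist camera it gives the pose at the moment of the call.
- env.job_done(): hands the job in, once; it reports no verdict.
Trained networks look in the newest picture that a camera, given by its name, has taken for a name from the list of things; names that differ only in an ending like _2 or _b are one class to them, and where a whole thing is asked for, a point or a joint stands for the part that bears it (a point fixed in the world has none). Each returns a list of dicts, best first, with "confidence" (0 to 1); they miss things now and then, are a little off and sometimes report something else, mostly with a low value. They report only what shows in the picture. A call takes as long as a camera call.
- spotter.masks_of(camera, target): "region" (384x512 bool, what is visible of it) and "extent" ([left, top, right, bottom] in pixels, round what is visible of it).
The state is a dict: "time_s": time; "qpos": joint angles; "qvel": joint speeds; "effort": joint torques, N m; "ee_pos": TCP position; "ee_rot": TCP orientation; "force": force on the tool from outside, world axes, zero at the start; "torque": the same for the moment, N m; "gripper_width": finger opening in mm.
Only numpy, scipy, OpenCV 4.12 (cv2) and the standard library are available. Lean on these libraries where they do the work, as an engineer would, in place of code of your own. Each camera call takes 0.05 s, during which the arm holds its last target.

## Working session

There is one attempt and no reset: what is moved stays moved. The work goes in short steps, Python scripts to look and compute and a tool call to move; the robot and the scene stay as the last step left them, time stands still between calls to the robot, and variables do not carry over. Pictures are saved under pics/ and viewed, and the job is handed in when it is done.

Besides the shell and the picture viewer there is one more tool, called after "Emit:" by a JSON object that holds its "method" and its "body". apply_moves: Moves the arm, as the interface text tells. Its arguments: {"type":"object","properties":{"plan":{"type":"array"},"squeeze":{"type":"number"}},"required":["plan"]}

```bash
ls -la; mkdir -p pics; python3 - <<'E'
from workcell import env,cams,spotter
import cv2
print(env.state(), env.grip_depth)
for n in ["side","top","wrist"]:
    im=cams.grab_frame(n); cv2.imwrite(f"pics/a_{n}.png",im[:,:,::-1])
    c=cams.calibration(n); print(n,c)
E
```

```text
total 12
drwxr-xr-x  3 agent agent 4096 Dec  6 18:53 .
drwxr-xr-x 23 root  root  4096 Dec  6 18:53 ..
drwxr-xr-x  2 agent agent 4096 Dec  6 18:53 pics
{'time_s': 0.0, 'qpos': array([ 6.79527005e+01,  1.83508771e+01,  8.97063920e+01,  2.81406892e-04,
        7.20440070e+01, -1.14526185e+00]), 'qvel': array([ 0.0488533 , -0.05920451,  0.07176434, -0.01723007, -0.03599439,
        0.03829734]), 'effort': array([-1.98469497e-03, -4.12445247e+01, -2.31977338e+01,  7.24738603e-02,
        4.56759240e-02, -1.47318906e-04]), 'ee_pos': array([204.94434226, 536.69232352, 213.12803941]), 'ee_rot': array([-1.79898749e+02, -2.29172595e-03,  1.59097873e+02]), 'force': array([-0.16583352, -0.77194453, -0.63872412]), 'torque': array([-0.04819444,  0.033089  , -0.01014272]), 'gripper_width': 90.82380954910076} 18.8
side {'camera_matrix': array([[439.15172683,   0.        , 255.35418304],
       [  0.        , 439.15172683, 187.32532124],
       [  0.        ,   0.        ,   1.        ]]), 'k1': 0.035552979899400976, 'rvec': array([ 2.15280654, -0.3124694 ,  0.18879431]), 'tvec': array([-581.73848866,  127.01846892, 1136.86272085])}
top {'camera_matrix': array([[378.02052355,   0.        , 259.62548872],
       [  0.        , 378.02052355, 195.42501782],
       [  0.        ,   0.        ,   1.        ]]), 'k1': -0.11541928112784912, 'rvec': array([ 2.16518348, -2.02919782,  0.22439093]), 'tvec': array([-73.51902038, 613.08562509, 952.79302135])}
wrist {'camera_matrix': array([[335.9654554 ,   0.        , 256.06179379],
       [  0.        , 335.9654554 , 188.98878658],
       [  0.        ,   0.        ,   1.        ]]), 'k1': -0.006771331830149409, 'rvec': array([-2.39633779, -1.64873913, -0.2243674 ]), 'tvec': array([-573.97823493,  -28.718699  ,  391.55846403])}
```

View pics/a_top.png

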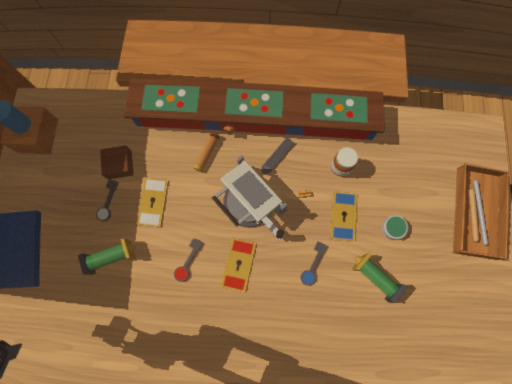

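View pics/a_side.png

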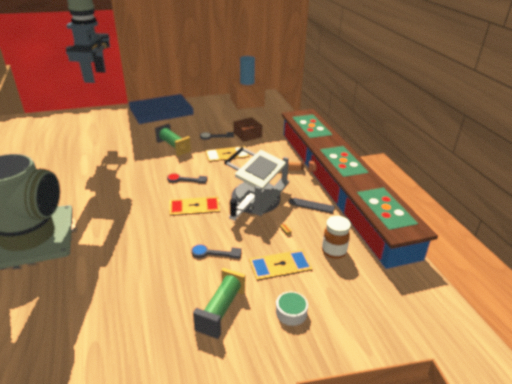

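View pics/a_wrist.png

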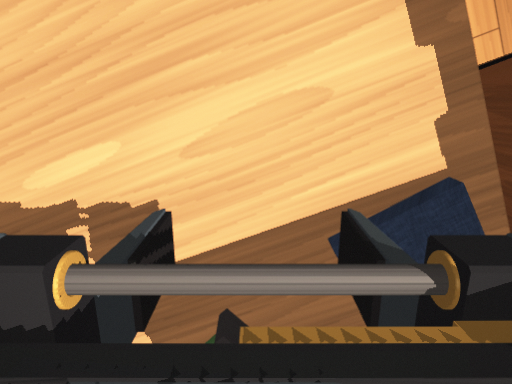

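```bash
cat > h.py <<'E'
from workcell import env,cams,spotter
import numpy as np,cv2
def P(c):
    R=cv2.Rodrigues(np.array(c["rvec"]))[0]; return R,np.array(c["tvec"]).ravel()
def ray(c,uv):
    uv=np.atleast_2d(np.array(uv,float)); K=c["camera_matrix"]
    d=np.array([c["k1"],0,0,0,0.])
    n=cv2.undistortPoints(uv.reshape(-1,1,2),K,d).reshape(-1,2)
    R,t=P(c); o=-R.T@t
    return o,np.c_[n,np.ones(len(n))]@R
def toz(c,uv,z):
    o,d=ray(c,uv); s=(z-o[2])/d[:,2]; return (o+d*s[:,None])[:,:2]
def proj(c,X):
    return cv2.projectPoints(np.atleast_2d(np.array(X,float)),np.array(c["rvec"]),np.array(c["tvec"]),c["camera_matrix"],np.array([c["k1"],0,0,0,0.]))[0].reshape(-1,2)
def save(n,im,box=None,s=1):
    if box: im=im[box[1]:box[3],box[0]:box[2]]
    im=cv2.resize(im,None,fx=s,fy=s,interpolation=cv2.INTER_CUBIC); cv2.imwrite(f"pics/{n}.png",im[:,:,::-1].copy())
def pca(xy):
    m=xy.mean(0); u,s,v=np.linalg.svd(xy-m,full_matrices=False); a=v[0]
    p=(xy-m)@v.T
    mid=m+((p.max(0)+p.min(0))/2)@v
    return m,mid,np.degrees(np.arctan2(a[1],a[0])),np.ptp(p,axis=0)
def find(cam,name,z,thr=0.3,n=3):
    c=cams.calibration(cam)
    out=[]
    for r in spotter.masks_of(cam,name)[:n]:
        if r["confidence"]<thr: continue
        ys,xs=np.nonzero(r["region"])
        xy=toz(c,np.c_[xs,ys],z); m,mid,a,e=pca(xy)
        print(f"{cam} {name} conf {r['confidence']:.2f} n={len(xs)} ext {r['extent']} mean {m.round(0)} mid {mid.round(0)} ang {a:.1f} size {e.round(0)}")
        out.append((m,mid,a,e,r))
    return out
E
python3 - <<'E'
from h import *
im=cams.grab_frame("top")
save("b1",im,(60,120,320,300),3)
save("b2",im,(200,120,440,310),3)
for n,z in [("key_red",10),("key_blue",10),("key_white",10),("plate_red",5),("plate_blue",5),("plate_white",5),("lantern_a",40),("swivel",60),("tilt",100),("wax_tin",30),("juniper_handle",20),("oil_jar",90),("hinge_box",50),("strap_hinge",8)]:
    find("top",n,z)
E
```

```text
top key_red conf 0.73 n=309 ext [175.3, 241.6, 199.6, 281.5] mean [426. 157.] mid [432. 154.] ang 158.0 size [119.  38.]
top key_blue conf 0.86 n=329 ext [301.7, 242.2, 327.9, 286.8] mean [ 440. -192.] mid [ 447. -194.] ang 158.5 size [121.  38.]
top key_blue conf 0.49 n=433 ext [260.7, 136.7, 295.5, 173.9] mean [752. -75.] mid [752. -74.] ang 144.7 size [131.  31.]
top key_white conf 0.66 n=360 ext [95.2, 179.1, 116.5, 223.0] mean [586. 410.] mid [589. 410.] ang 172.0 size [123.  43.]
top key_white conf 0.54 n=350 ext [191.7, 132.5, 216.0, 172.8] mean [750. 136.] mid [753. 135.] ang 159.3 size [127.  30.]
top plate_red conf 0.63 n=1301 ext [221.1, 238.2, 258.1, 291.0] mean [431.  14.] mid [432.  13.] ang 169.9 size [142.  73.]
top plate_red conf 0.43 n=334 ext [96.5, 180.2, 116.3, 220.7] mean [584. 412.] mid [589. 413.] ang 170.7 size [122.  43.]
top plate_blue conf 0.62 n=1102 ext [331.9, 193.8, 356.8, 242.4] mean [ 585. -276.] mid [ 587. -276.] ang 176.4 size [141.  68.]
top plate_white conf 0.68 n=1104 ext [140.0, 180.5, 168.8, 225.9] mean [592. 276.] mid [592. 276.] ang 178.2 si
[... 790 characters left out ...]
15.9, 407.3, 236.4] mean [ 559. -414.] mid [ 559. -415.] ang -71.9 size [77. 65.]
top juniper_handle conf 0.58 n=373 ext [193.7, 130.9, 219.3, 173.2] mean [752. 132.] mid [751. 133.] ang 159.3 size [126.  29.]
top oil_jar conf 0.93 n=547 ext [331.4, 147.7, 355.8, 176.7] mean [ 721. -257.] mid [ 722. -257.] ang 151.0 size [88. 59.]
top oil_jar conf 0.38 n=394 ext [194.2, 132.4, 220.9, 171.2] mean [727. 120.] mid [727. 120.] ang 159.2 size [117.  29.]
top hinge_box conf 0.84 n=938 ext [100.5, 145.1, 133.9, 176.8] mean [692. 383.] mid [692. 383.] ang 52.7 size [125. 105.]
top strap_hinge conf 0.82 n=453 ext [262.9, 136.6, 295.4, 173.0] mean [754. -75.] mid [754. -75.] ang 144.7 size [134.  33.]
```

View pics/b1.png

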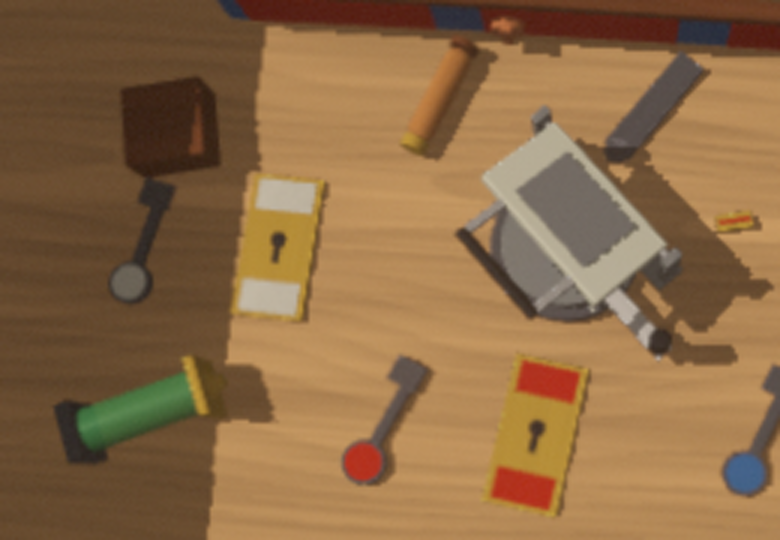

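View pics/b2.png

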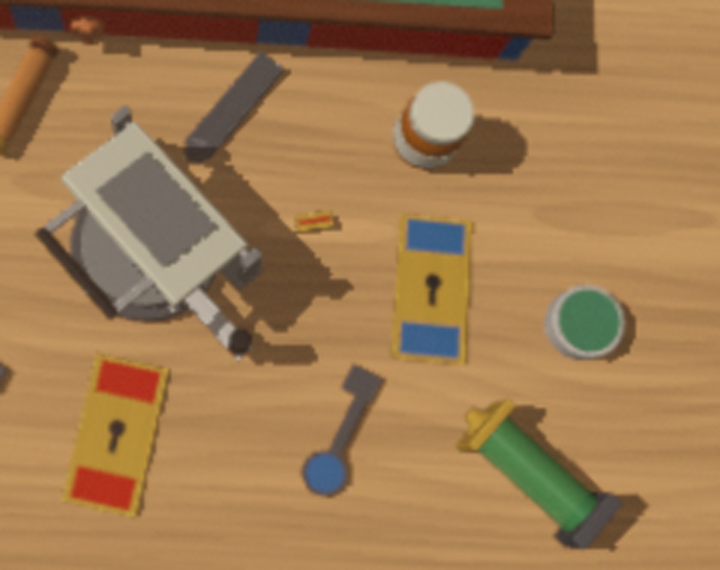

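```bash
cat >> h.py <<'E'
from scipy.optimize import minimize
def Rz(a): return np.array([[np.cos(a),-np.sin(a)],[np.sin(a),np.cos(a)]])
def keypolys():
    t=np.linspace(0,2*np.pi,32,endpoint=False)
    bow=np.c_[-42+21*np.cos(t),21*np.sin(t)]
    sh=np.array([[-25,-6],[40,-6],[40,6],[-25,6]],float)
    bit=np.array([[35,-9],[61,-9],[61,21],[35,21]],float)
    return [bow,sh,bit]
def platepolys(): return [np.array([[-70,-35],[70,-35],[70,35],[-70,35]],float)]
def fit(cam,mask,polys,z,x0s):
    c=cams.calibration(cam); S=4
    ys,xs=np.nonzero(mask); pad=15
    x1,y1=max(xs.min()-pad,0),max(ys.min()-pad,0); m=mask[y1:ys.max()+pad,x1:xs.max()+pad].astype(np.uint8)
    M=cv2.resize(m,None,fx=S,fy=S,interpolation=cv2.INTER_NEAREST)
    Mb=cv2.GaussianBlur(M.astype(np.float32),(0,0),3)
    def cost(p):
        im=np.zeros_like(M)
        for q in polys:
            w=q@Rz(p[2]/50.).T+p[:2]
            uv=proj(c,np.c_[w,np.full(len(w),z)])
            cv2.fillPoly(im,[np.round(((uv-[x1,y1]+.5)*S-.5)*16).astype(np.int32)],1,shift=4)
        ib=cv2.GaussianBlur(im.astype(np.float32),(0,0),3)
        return float(((ib-Mb)**2).sum()/M.sum())
    best=None
    for x0 in x0s:
        x0=np.array(x0,float); x0[2]*=50
        sx=np.vstack([x0]+[x0+d for d in ([12,0,0],[0,12,0],[0,0,10])])
        r=minimize(cost,x0,method="Nelder-Mead",options=dict(initial_simplex=sx,xatol=.1,fatol=1e-5,maxiter=300))
        if best is None or r.fun<best.fun: best=r
    return best.x[0],best.x[1],np.degrees(best.x[2]/50)%360,best.fun
def locate(cam="top",names=("key_red","key_blue","key_white","plate_red","plate_blue","plate_white"),grab=True):
    if grab: cams.grab_frame(cam)
    o={}
    for n in names:
        rs=[r for r in spotter.masks_of(cam,n)]
        if not rs: print(n,"none"); continue
        r=rs[0]; k=n.startswith("key"); z=9 if k else 4
        c=cams.calibration(cam); ys,xs=np.nonzero(r["region"]); m,mid,a,e=pca(toz(c,np.c_[xs,ys],z)); a=np.radians(a)
        o[n]=fit(cam,r["region"],keypolys() if k else platepolys(),z,[[*mid,a],[*mid,a+np.pi]] if k else [[*mid,a]])
        print(n,f"conf {r['confidence']:.2f}",np.round(o[n],2))
    return o
E
python3 - <<'E'
from h import *
locate()
c=cams.calibration("top")
print("peg",toz(c,[[280,233.7]],80),"index",toz(c,[[305,193.7]],12))
print("index line ends",toz(c,[[200+304/3,120+223/3],[200+330/3,120+219/3]],12))
# bar ends b1
print("bar",toz(c,[[60+460/3,120+233/3],[60+532/3,120+313/3]],100), "panel", toz(c,[[60+485/3,120+178/3],[60+553/3,120+125/3],[60+665/3,120+248/3],[60+597/3,120+303/3]],105))
# lantern ends
print("LA cap",toz(c,[[60+185/3,120+358/3],[60+208/3,120+412/3]],56),"foot",toz(c,[[60+57/3,120+404/3],[60+69/3,120+463/3]],56))
print("LB cap",toz(c,[[200+508/3,120+402/3],[200+472/3,120+448/3]],56),"foot",toz(c,[[200+604/3,120+492/3],[200+618/3,120+503/3],[200+575/3,120+545/3]],56))
E
```

```text
key_red conf 0.88 [4.3314e+02 1.5236e+02 3.3424e+02 2.0000e-02]
key_blue conf 0.94 [ 4.4493e+02 -1.9658e+02  3.3555e+02  3.0000e-02]
key_white conf 0.91 [5.8856e+02 4.0644e+02 3.4872e+02 7.0000e-02]
plate_red conf 0.74 [4.3103e+02 1.4690e+01 1.7105e+02 1.0000e-02]
plate_blue conf 0.71 [ 5.8712e+02 -2.7605e+02  1.7838e+02  1.0000e-02]
plate_white conf 0.58 [5.9242e+02 2.7631e+02 1.7859e+02 1.0000e-02]
peg [[515.00227172 -93.72464503]] index [[ 642.88296948 -161.93045557]]
index line ends [[ 640.34463383 -151.50238806]
 [ 645.86838512 -176.1933815 ]]
bar [[595.66069348  86.42338272]
 [529.55749458  18.11236281]] panel [[645.29404245  68.31345201]
 [697.69099736  12.31171954]
 [592.80137655 -92.62016144]
 [541.07155518 -37.10055062]]
LA cap [[473.26719507 332.61946716]
 [426.6768055  304.85631172]] foot [[422.25171156 447.75636537]
 [370.67304882 428.34573646]]
LB cap [[ 478.0328209  -336.68628214]
 [ 435.70634644 -304.8764625 ]] foot [[ 403.02272849 -424.57204496]
 [ 393.95806856 -437.4063477 ]
 [ 355.88561757 -398.60881542]]
```

```bash
cat >> h.py <<'E'
from scipy.spatial.transform import Rotation as Ro
def go(*tg):
    s=env.state(); p=s["ee_pos"]; R=Ro.from_euler("xyz",s["ee_rot"],degrees=True).as_matrix(); yaw=s["ee_rot"][2]
    print(f"t {s['time_s']:.2f} now",p.round(1),"yaw %.1f"%yaw,"F",s["force"].round(1),"w %.1f"%s["gripper_width"],"q",s["qpos"].round(0))
    for t in tg:
        d=R.T@(np.array(t[:3],float)-p); y=t[3] if len(t)>3 else yaw
        sp=-((y-yaw+180)%360-180)
        print("  to",np.round(t,1),"-> delta",d.round(0),"spin %.2f"%np.radians(sp))
def hull(c,X): return cv2.convexHull(proj(c,X).astype(np.float32)).reshape(-1,2)
def lantern3d(p):
    a=p[2]; d=np.array([np.cos(a),np.sin(a),0]); n=np.array([-np.sin(a),np.cos(a),0]); o=np.array([p[0],p[1],28.])
    k=np.array([0,0,1.])
    def box(z0,z1,h): return [o+d*z+n*s*h+k*t*h for z in(z0,z1) for s in(-1,1) for t in(-1,1)]
    th=np.linspace(0,2*np.pi,16)
    def cyl(z0,z1,r): return [o+d*z+n*np.cos(t)*r+k*np.sin(t)*r for z in(z0,z1) for t in th]
    return [box(-70,-54,28),cyl(-54,58,21),box(58,68,28),cyl(68,82,7)]
def fitlan(cam,mask,x0):
    c=cams.calibration(cam); S=4; ys,xs=np.nonzero(mask)
    x1,y1=max(xs.min()-15,0),max(ys.min()-15,0); m=mask[y1:ys.max()+15,x1:xs.max()+15].astype(np.uint8)
    M=cv2.resize(m,None,fx=S,fy=S,interpolation=cv2.INTER_NEAREST); Mb=cv2.GaussianBlur(M.astype(np.float32),(0,0),3)
    def cost(p):
        im=np.zeros_like(M)
        for X in lantern3d([p[0],p[1],p[2]/50]):
            cv2.fillConvexPoly(im,np.round(((hull(c,X)-[x1,y1]+.5)*S-.5)*16).astype(np.int32),1,shift=4)
        return float(((cv2.GaussianBlur(im.astype(np.float32),(0,0),3)-Mb)**2).sum()/M.sum())
    x0=np.array(x0,float); x0[2]*=50
    r=minimize(cost,x0,method="Nelder-Mead",options=dict(initial_simplex=np.vstack([x0]+[x0+d for d in([12,0,0],[0,12,0],[0,0,10])]),xatol=.1,fatol=1e-5))
    return r.x[0],r.x[1],np.degrees(r.x[2]/50),r.fun
E
python3 - <<'E'
from h import *
from scipy.optimize import fsolve
pg=np.array([515,-93.7]); ix=np.array([642.9,-161.9])
a=fsolve(lambda a:[np.linalg.norm(a-pg)-130,np.linalg.norm(a-ix)-163],[606,-1]); print("axis",a,np.degrees(np.arctan2(*(ix-a)[::-1])),np.degrees(np.arctan2(*(pg-a)[::-1])))
for r in spotter.masks_of("top","lantern_a")[:2]:
    ys,xs=np.nonzero(r["region"]); m=toz(cams.calibration("top"),[[xs.mean(),ys.mean()]],30)[0]
    print(np.round(fitlan("top",r["region"],[*m,np.radians(-66 if m[1]>0 else 47)]),2), "cost")
go((515,-94,260,46))
c=cams.calibration("side")
im=cams.grab_frame("side"); save("c1",im,(200,120,350,250),5)
E
```

```text
axis [607.85108658  -2.71277165] -77.58306415540066 -135.5808775592984
[ 4.2547e+02  3.7810e+02 -6.5710e+01  2.0000e-02] cost
[ 4.1876e+02 -3.6984e+02  5.1100e+01  1.0000e-02] cost
t 1.30 now [205.1 537.2 213.9] yaw 159.1 F [-0.6  0.2 -0.7] w 91.2 q [68. 18. 90.  0. 72. -1.]
  to [515 -94 260  46] -> delta [-515. -479.  -46.] spin 1.97
```

View pics/c1.png

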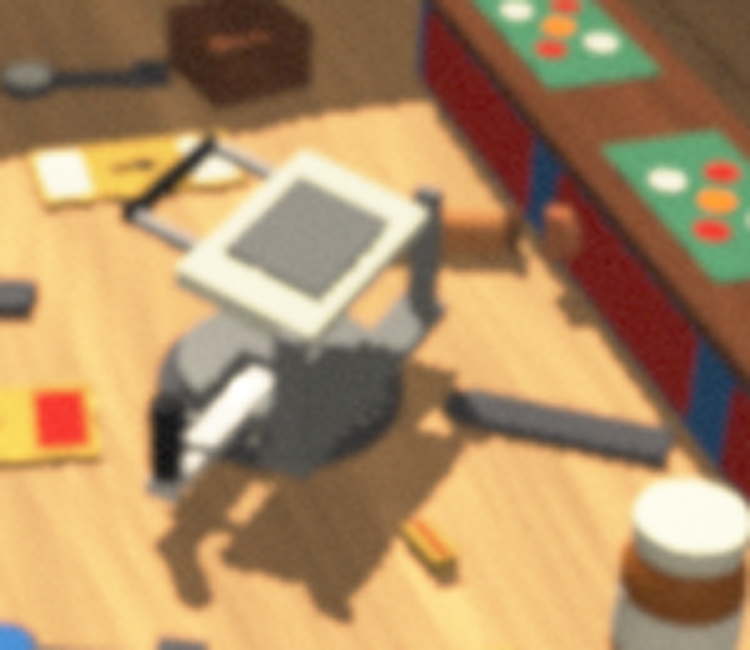

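Emit:
{"method": "apply_moves", "body": {"plan": [{"jaw":0,"delta_pos":[-60,-55,-30],"spin":0.18},{"jaw":0,"delta_pos":[-105,-98,-46],"spin":0.36},{"jaw":0,"delta_pos":[-150,-140,-46],"spin":0.54},{"jaw":0,"delta_pos":[-195,-182,-46],"spin":0.72},{"jaw":0,"delta_pos":[-240,-224,-46],"spin":0.9},{"jaw":0,"delta_pos":[-285,-266,-46],"spin":1.08},{"jaw":0,"delta_pos":[-330,-308,-46],"spin":1.26},{"jaw":0,"delta_pos":[-375,-350,-46],"spin":1.44}]}}

```text
time_s: 2.35
ee_pos: [422.7, 92.0, 260.3]
ee_rot: [179.9, -0.0, 76.3]
force: [1.3, 0.4, 0.1]
gripper_width: 91.2
```

```bash
python3 -c "
from h import *
go((515,-94,250,46),(515,-94,110,46))"
```

```text
t 2.35 now [422.7  92.  260.3] yaw 76.3 F [1.3 0.4 0.1] w 91.2 q [ 11.   4. 102.   0.  75.  24.]
  to [515 -94 250  46] -> delta [-159.  134.   10.] spin 0.53
  to [515 -94 110  46] -> delta [-159.  134.  150.] spin 0.53
```

Emit:
{"method": "apply_moves", "body": {"plan": [{"jaw":0,"delta_pos":[-40,33,5],"spin":0.13},{"jaw":0,"delta_pos":[-80,67,10],"spin":0.27},{"jaw":0,"delta_pos":[-120,100,10],"spin":0.4},{"jaw":0,"delta_pos":[-159,134,10],"spin":0.53},{"jaw":0,"delta_pos":[-159,134,40],"spin":0.53},{"jaw":0,"delta_pos":[-159,134,80],"spin":0.53},{"jaw":0,"delta_pos":[-159,134,120],"spin":0.53},{"jaw":0,"delta_pos":[-159,134,150],"spin":0.53}]}}

```text
time_s: 3.35
ee_pos: [514.7, -94.1, 108.8]
ee_rot: [-180.0, -0.0, 45.9]
force: [-0.3, -0.5, -0.4]
gripper_width: 91.3
```

```bash
python3 -c "
from h import *
go((515,-94,48,46))
save('d1',cams.grab_frame('wrist'));save('d2',cams.grab_frame('side'),(170,60,370,260),4)"
```

```text
t 3.35 now [514.7 -94.1 108.8] yaw 45.9 F [-0.3 -0.5 -0.4] w 91.3 q [-12.  19. 105.   0.  56.  32.]
  to [515 -94  48  46] -> delta [ 0.  0. 61.] spin -0.00
```

View pics/d1.png

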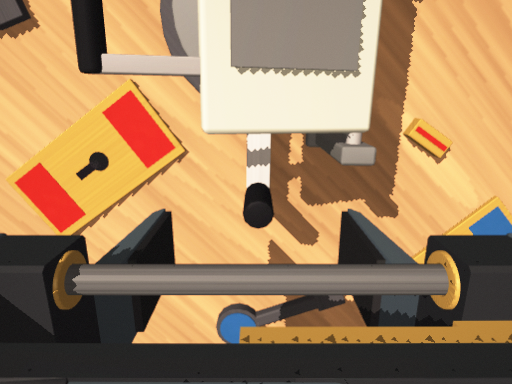

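View pics/d2.png

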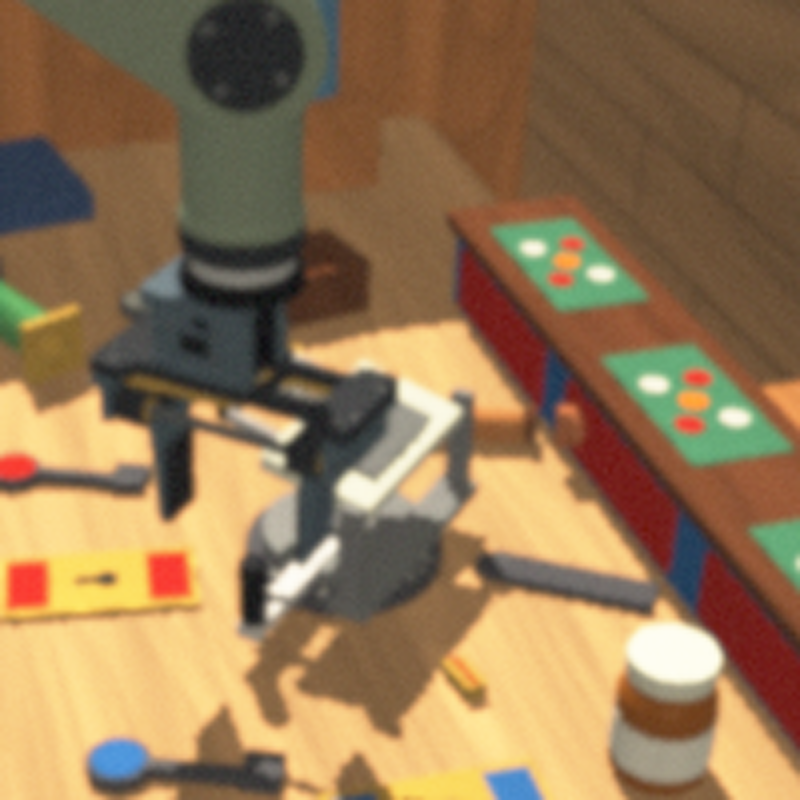

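```bash
python3 -c "
from h import *
c=cams.calibration('wrist'); R,t=P(c); print('cam',-R.T@t, 'fwd',R[2])
print(proj(c,[[515,-93.7,80],[515,-93.7,31],[608,-2.7,31]]), toz(c,[[258,212]],80),toz(c,[[258,190]],80))
s=env.state();print(proj(c,[s['ee_pos']]))
"
```

```text
cam [565.57044587 -39.58132075 278.23527172] fwd [-0.19348318 -0.1904599  -0.96243924]
[[260.33939741 216.82252146]
 [259.96165235 194.42062693]
 [265.55363096   6.80761482]] [[516.17541567 -90.37495178]] [[526.12380122 -80.10017218]]
[[257.72116388 236.91778153]]
```

Emit:
{"method": "apply_moves", "body": {"plan": [{"jaw":0,"delta_pos":[1,0,20],"spin":0},{"jaw":0,"delta_pos":[1,0,40],"spin":0},{"jaw":0,"delta_pos":[1,0,60],"spin":0},{"jaw":0.5,"delta_pos":[1,0,60],"spin":0},{"jaw":0.8,"delta_pos":[1,0,60],"spin":0},{"jaw":0.8,"delta_pos":[1,0,60],"spin":0},{"jaw":0.8,"delta_pos":[1,0,60],"spin":0},{"jaw":0.8,"delta_pos":[1,0,60],"spin":0}], "squeeze": 8}}

```text
time_s: 4.45
ee_pos: [513.3, -92.9, 47.7]
ee_rot: [-179.7, 0.1, 45.9]
force: [0.1, -0.4, 0.2]
gripper_width: 44.3
```

```bash
python3 -c "
from h import *
s=env.state(); p=s['ee_pos'][:2]; a=np.array([608,-2.7])
print(np.linalg.norm(p-a), np.degrees(np.arctan2(*(p-a)[::-1])))
th0=np.arctan2(*(p-a)[::-1]); r=np.linalg.norm(p-a); y0=s['ee_rot'][2]
T=[]
for f in range(1,17):
    th=th0+np.radians(57.5)*f/16
    T.append((*(a+r*np.array([np.cos(th),np.sin(th)])),s['ee_pos'][2],y0+57.5*f/16))
go(*T[:8])
"
```

```text
130.78805984677848 -136.4032870590656
t 4.45 now [513.3 -92.9  47.7] yaw 45.9 F [ 0.1 -0.4  0.2] w 44.3 q [-12.  23. 109.   0.  48.  33.]
  to [519.1 -98.6  47.7  49.5] -> delta [-0.  8. -0.] spin -0.06
  to [ 525.3 -104.    47.7   53.1] -> delta [ 0. 16. -0.] spin -0.13
  to [ 531.8 -109.    47.7   56.7] -> delta [ 1. 25. -0.] spin -0.19
  to [ 538.6 -113.6   47.7   60.3] -> delta [ 3. 33. -0.] spin -0.25
  to [ 545.7 -117.7   47.7   63.9] -> delta [ 5. 41. -0.] spin -0.31
  to [ 553.1 -121.4   47.7   67.4] -> delta [ 7. 48. -0.] spin -0.38
  to [ 560.6 -124.6   47.7   71. ] -> delta [10. 56. -0.] spin -0.44
  to [ 568.3 -127.3   47.7   74.6] -> delta [14. 63. -0.] spin -0.50
```

Emit:
{"method": "apply_moves", "body": {"plan": [{"jaw":0.85,"delta_pos":[0,0,0],"spin":0},{"jaw":0.85,"delta_pos":[0,0,0],"spin":0},{"jaw":0.85,"delta_pos":[0,0,0],"spin":0},{"jaw":0.85,"delta_pos":[0,0,0],"spin":0},{"jaw":0.85,"delta_pos":[0,8,0],"spin":-0.06},{"jaw":0.85,"delta_pos":[0,16,0],"spin":-0.13},{"jaw":0.85,"delta_pos":[1,25,0],"spin":-0.19},{"jaw":0.85,"delta_pos":[3,33,0],"spin":-0.25}]}}

```text
time_s: 5.45
ee_pos: [538.3, -113.2, 47.7]
ee_rot: [-179.5, 0.1, 60.3]
force: [-2.8, 0.0, 3.3]
gripper_width: 19.6
```

```bash
cat > sw.py <<'E'
from h import *
import sys
s=env.state(); p=s['ee_pos'][:2]; a=np.array([608,-2.7])
th0=np.degrees(np.arctan2(*(p-a)[::-1])); print("r",np.linalg.norm(p-a),"ang",th0); r=130; y0=s['ee_rot'][2]
T=[]
n=int(sys.argv[1]); end=float(sys.argv[2])
for f in range(1,n+1):
    th=th0+(end-th0)*f/n
    T.append((*(a+r*np.array([np.cos(np.radians(th)),np.sin(np.radians(th))])),48,y0+(end-th0)*f/n))
go(*T)
E
python3 sw.py 10 -77.5
```

```text
r 130.66974186559656 ang -122.22265848524084
t 5.45 now [ 538.3 -113.2   47.7] yaw 60.3 F [-2.8  0.   3.3] w 19.6 q [-13.  25. 105.   0.  50.  17.]
  to [ 547.5 -117.7   48.    64.8] -> delta [ 1. 10. -0.] spin -0.08
  to [ 556.6 -122.1   48.    69.3] -> delta [ 1. 20. -0.] spin -0.16
  to [ 566.1 -125.8   48.    73.7] -> delta [ 3. 30. -1.] spin -0.23
  to [ 575.8 -128.7   48.    78.2] -> delta [ 5. 40. -1.] spin -0.31
  to [ 585.7 -130.8   48.    82.7] -> delta [ 8. 50. -1.] spin -0.39
  to [ 595.8 -132.1   48.    87.1] -> delta [12. 59. -1.] spin -0.47
  to [ 605.9 -132.7   48.    91.6] -> delta [17. 68. -1.] spin -0.55
  to [ 616.1 -132.4   48.    96.1] -> delta [22. 77. -1.] spin -0.62
  to [ 626.2 -131.4   48.   100.6] -> delta [28. 85. -1.] spin -0.70
  to [ 636.1 -129.6   48.   105. ] -> delta [34. 93. -1.] spin -0.78
```

Emit:
{"method": "apply_moves", "body": {"plan": [{"jaw":0.85,"delta_pos":[1,10,0],"spin":-0.08},{"jaw":0.85,"delta_pos":[1,20,0],"spin":-0.16},{"jaw":0.85,"delta_pos":[3,30,0],"spin":-0.23},{"jaw":0.85,"delta_pos":[5,40,0],"spin":-0.31},{"jaw":0.85,"delta_pos":[8,50,0],"spin":-0.39},{"jaw":0.85,"delta_pos":[12,59,0],"spin":-0.47},{"jaw":0.85,"delta_pos":[17,68,0],"spin":-0.55},{"jaw":0.85,"delta_pos":[22,77,0],"spin":-0.62}]}}

```text
time_s: 6.45
ee_pos: [615.7, -133.4, 47.6]
ee_rot: [-179.5, -0.1, 96.0]
force: [-3.2, -2.1, 3.6]
gripper_width: 19.7
```

```bash
python3 sw.py 3 -77.5
```

```text
r 130.95597480183457 ang -86.60952676903665
t 6.45 now [ 615.7 -133.4   47.6] yaw 96.0 F [-3.2 -2.1  3.6] w 19.7 q [-13.  31.  94.  -0.  55. -19.]
  to [ 622.6 -131.9   48.    99. ] -> delta [ 1.  7. -0.] spin -0.05
  to [ 629.4 -130.9   48.   102.1] -> delta [ 1. 14. -0.] spin -0.11
  to [ 636.1 -129.6   48.   105.1] -> delta [ 2. 21. -1.] spin -0.16
```

Emit:
{"method": "apply_moves", "body": {"plan": [{"jaw":0.85,"delta_pos":[1,7,0],"spin":-0.05},{"jaw":0.85,"delta_pos":[1,14,0],"spin":-0.11},{"jaw":0.85,"delta_pos":[2,20,0],"spin":-0.16},{"jaw":0.85,"delta_pos":[2,20,0],"spin":-0.16},{"jaw":0.6,"delta_pos":[2,20,0],"spin":-0.16},{"jaw":0.5,"delta_pos":[2,20,0],"spin":-0.16},{"jaw":0.5,"delta_pos":[2,20,-30],"spin":-0.16},{"jaw":0.5,"delta_pos":[2,20,-90],"spin":-0.16}]}}

```text
time_s: 7.45
ee_pos: [634.0, -128.5, 135.4]
ee_rot: [-179.2, -0.4, 105.2]
force: [1.1, 0.2, 0.2]
gripper_width: 45.3
```

```bash
python3 -c "
from h import *
go((540,-160,260))
save('e1',cams.grab_frame('wrist'));save('e2',cams.grab_frame('side'),(190,90,350,250),5)"
```

```text
t 7.45 now [ 634.  -128.5  135.4] yaw 105.2 F [1.1 0.2 0.2] w 45.3 q [-12.  28.  85.   0.  67. -28.]
  to [ 540 -160  260] -> delta [  -5. -101. -123.] spin -0.00
```

View pics/e1.png

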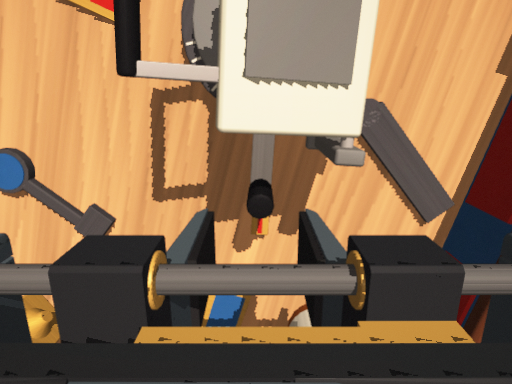

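View pics/e2.png

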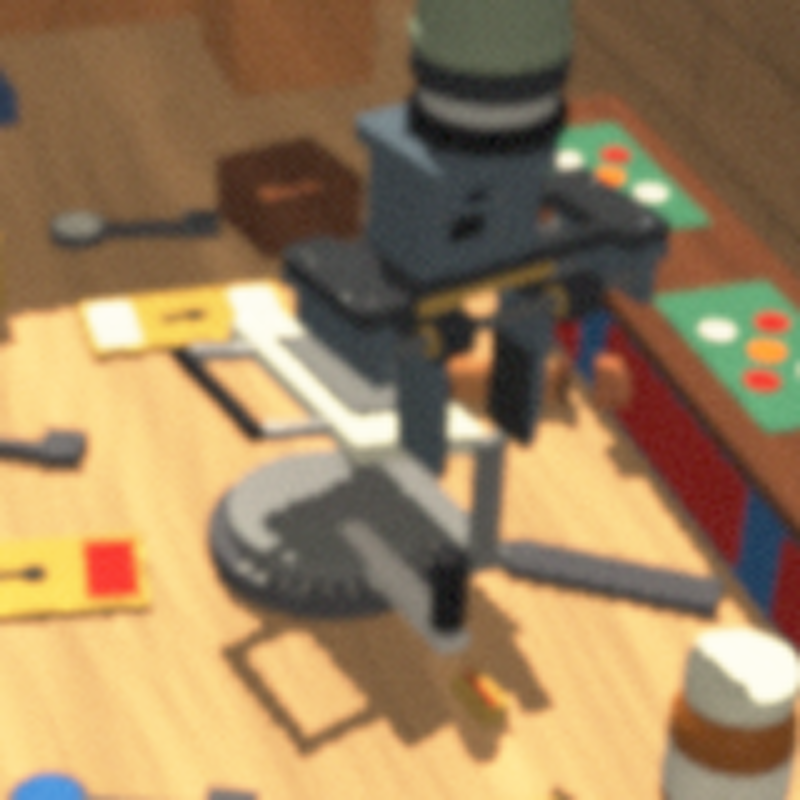

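```bash
python3 -c "
from h import *
go((540,-110,265,103))"
```

```text
t 7.55 now [ 640.1 -129.8  144.6] yaw 105.2 F [ 1.1 -1.   0.8] w 45.4 q [-12.  28.  85.   0.  67. -28.]
  to [ 540 -110  265  103] -> delta [  45.  -91. -121.] spin 0.04
```

Emit:
{"method": "apply_moves", "body": {"plan": [{"jaw":0.5,"delta_pos":[0,0,-60],"spin":0},{"jaw":0.5,"delta_pos":[0,0,-120],"spin":0},{"jaw":0.5,"delta_pos":[20,-45,-120],"spin":0.04},{"jaw":0.5,"delta_pos":[45,-91,-120],"spin":0.04},{"jaw":0.5,"delta_pos":[45,-91,-120],"spin":0.04},{"jaw":0.5,"delta_pos":[45,-91,-120],"spin":0.04},{"jaw":0.5,"delta_pos":[45,-91,-120],"spin":0.04},{"jaw":0.5,"delta_pos":[45,-91,-120],"spin":0.04}]}}

```text
time_s: 8.55
ee_pos: [540.9, -110.2, 263.7]
ee_rot: [179.8, 0.1, 102.9]
force: [-0.6, -0.6, 0.6]
gripper_width: 45.6
```

```bash
python3 -c "
from h import *
go()
save('f1',cams.grab_frame('wrist'));save('f2',cams.grab_frame('top'),(190,110,350,260),5)"
```

```text
t 8.55 now [ 540.9 -110.2  263.7] yaw 102.9 F [-0.6 -0.6  0.6] w 45.6 q [-13.  15.  88.   0.  77. -26.]
```

View pics/f1.png

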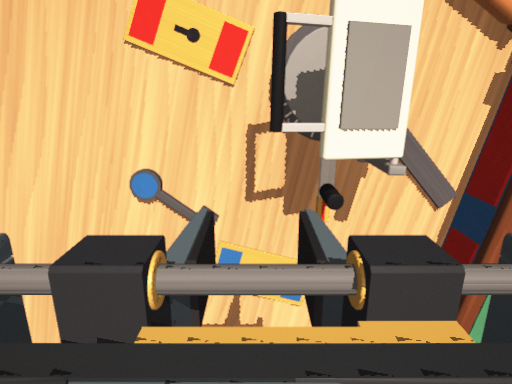

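View pics/f2.png

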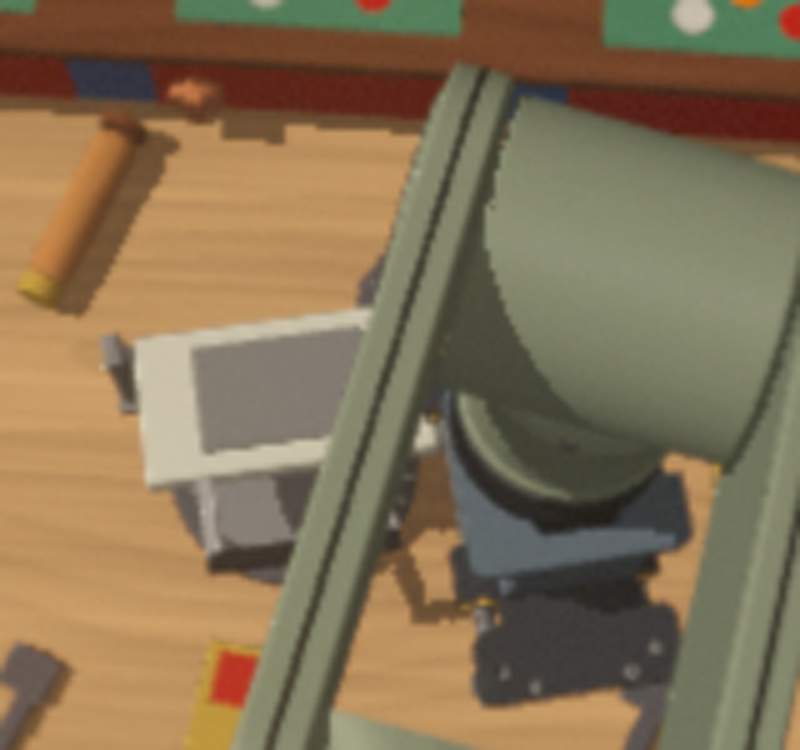

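```bash
python3 -c "
from h import *
c=cams.calibration('wrist')
for z in range(90,190,10):
    a=toz(c,[[279,14],[277,131]],z); d=a[0]-a[1]
    n=toz(c,[[337,0],[323,158],[404,158]],z)
    print(z,a.mean(0).round(1),np.linalg.norm(d).round(1),np.degrees(np.arctan2(d[1],d[0])).round(1), 'panel edge',n.round(0).tolist())
print('peg',toz(c,[[329,193]],80))
"
```

```text
90 [539.6 -13. ] 108.0 102.8 panel edge [[577.0, 63.0], [605.0, -82.0], [687.0, -63.0]]
100 [539.1 -13.6] 104.9 102.8 panel edge [[575.0, 60.0], [602.0, -81.0], [682.0, -63.0]]
110 [538.6 -14.3] 101.8 102.8 panel edge [[574.0, 57.0], [600.0, -79.0], [678.0, -62.0]]
120 [538.1 -15. ] 98.6 102.8 panel edge [[572.0, 54.0], [598.0, -78.0], [673.0, -61.0]]
130 [537.6 -15.6] 95.5 102.8 panel edge [[571.0, 52.0], [595.0, -77.0], [668.0, -60.0]]
140 [537.1 -16.3] 92.4 102.8 panel edge [[569.0, 49.0], [593.0, -75.0], [663.0, -59.0]]
150 [536.5 -17. ] 89.2 102.8 panel edge [[567.0, 46.0], [590.0, -74.0], [658.0, -59.0]]
160 [536.  -17.7] 86.1 102.8 panel edge [[566.0, 43.0], [588.0, -73.0], [654.0, -58.0]]
170 [535.5 -18.3] 83.0 102.8 panel edge [[564.0, 40.0], [586.0, -71.0], [649.0, -57.0]]
180 [535. -19.] 79.8 102.8 panel edge [[563.0, 37.0], [583.0, -70.0], [644.0, -56.0]]
peg [[ 624.43524288 -119.48614459]]
```

```bash
python3 -c "
from h import *
go((538,-15,200,103),(538,-15,102,103))"
```

```text
t 8.65 now [ 540.6 -110.2  263.7] yaw 102.9 F [0.9 0.7 0.1] w 45.6 q [-13.  15.  88.   0.  77. -26.]
  to [538 -15 200 103] -> delta [93. 18. 64.] spin -0.00
  to [538 -15 102 103] -> delta [ 94.  18. 162.] spin -0.00
```

Emit:
{"method": "apply_moves", "body": {"plan": [{"jaw":0.6,"delta_pos":[45,9,20],"spin":0},{"jaw":0.6,"delta_pos":[94,18,45],"spin":0},{"jaw":0.6,"delta_pos":[94,18,75],"spin":0},{"jaw":0.6,"delta_pos":[94,18,75],"spin":0},{"jaw":0.6,"delta_pos":[94,18,95],"spin":0},{"jaw":0.6,"delta_pos":[94,18,105],"spin":0},{"jaw":0.6,"delta_pos":[94,18,110],"spin":0},{"jaw":0.6,"delta_pos":[94,18,110],"spin":0}]}}

```text
time_s: 9.65
ee_pos: [537.8, -14.9, 154.0]
ee_rot: [179.8, 0.1, 102.8]
force: [0.4, -0.2, 0.0]
gripper_width: 36.3
```

```bash
python3 -c "
from h import *
go((538,-15,102))
save('g1',cams.grab_frame('side'),(190,90,350,250),5);save('g2',cams.grab_frame('wrist'))"
```

```text
t 9.65 now [537.8 -14.9 154. ] yaw 102.8 F [ 0.4 -0.2  0. ] w 36.3 q [ -3.  18. 100.  -0.  62. -16.]
  to [538 -15 102] -> delta [-0. -0. 52.] spin -0.00
```

View pics/g1.png

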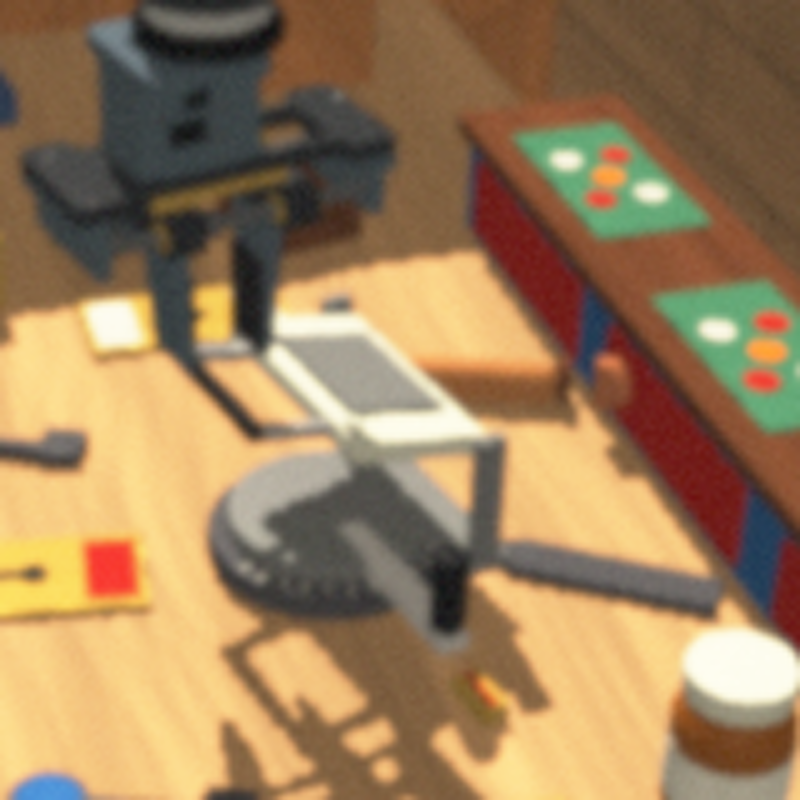

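View pics/g2.png

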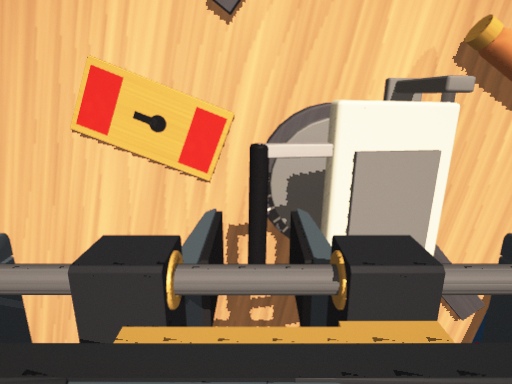

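```bash
python3 -c "
from h import *
c=cams.calibration('side')
d=np.array([np.cos(np.radians(103)),np.sin(np.radians(103))])
for z in (100,110,120,130):
    print(z,[((proj(c,[[*(np.array([538,-15])+s*49*d),z]])[0]-[190,90])*5).round(0) for s in(-1,1)])
"
```

```text
100 [array([258., 478.]), array([175., 392.])]
110 [array([258., 462.]), array([174., 377.])]
120 [array([258., 446.]), array([174., 362.])]
130 [array([258., 430.]), array([173., 346.])]
```

Emit:
{"method": "apply_moves", "body": {"plan": [{"jaw":0.6,"delta_pos":[0,0,20],"spin":0},{"jaw":0.6,"delta_pos":[0,0,36],"spin":0},{"jaw":0.6,"delta_pos":[0,0,46],"spin":0},{"jaw":0.95,"delta_pos":[0,0,46],"spin":0},{"jaw":0.95,"delta_pos":[0,0,46],"spin":0},{"jaw":0.95,"delta_pos":[0,0,46],"spin":0},{"jaw":0.95,"delta_pos":[0,0,46],"spin":0},{"jaw":0.95,"delta_pos":[0,0,46],"spin":0}], "squeeze": 20}}

```text
time_s: 10.75
ee_pos: [539.1, -14.9, 109.0]
ee_rot: [179.6, 0.1, 102.8]
force: [1.2, -0.2, 2.8]
gripper_width: 11.5
```

```bash
python3 -c "
from h import *
go((538,-15,102))
u=np.array([.974,.225])
for zb in (120,127):
  t0=np.arcsin((zb-100)/125); s=env.state()['ee_pos']
  print(zb,np.degrees(t0))
  T=[]
  for k in range(1,9):
    t=t0+(np.radians(40)-t0)*k/8
    T.append((*(s[:2]+u*125*(np.cos(t0)-np.cos(t))),s[2]+125*(np.sin(t)-np.sin(t0))))
  go(*T)
"
```

```text
t 10.75 now [539.1 -14.9 109. ] yaw 102.8 F [ 1.2 -0.2  2.8] w 11.5 q [ -3.  20. 103.  -0.  56. -16.]
  to [538 -15 102] -> delta [ 0. -1.  7.] spin -0.00
120 9.2068962213459
t 10.75 now [539.1 -14.9 109. ] yaw 102.8 F [ 1.2 -0.2  2.8] w 11.5 q [ -3.  20. 103.  -0.  56. -16.]
  to [540.6 -14.6 117.2] -> delta [-0.  2. -8.] spin -0.00
  to [542.8 -14.1 125.3] -> delta [ -0.   4. -16.] spin -0.00
  to [545.4 -13.5 133.3] -> delta [ -0.   7. -24.] spin -0.00
  to [548.5 -12.7 141. ] -> delta [ -0.  10. -32.] spin -0.00
  to [552.2 -11.9 148.5] -> delta [ -0.  14. -39.] spin -0.00
  to [556.3 -10.9 155.8] -> delta [ -0.  18. -47.] spin -0.00
  to [560.9  -9.9 162.7] -> delta [ -0.  23. -54.] spin -0.00
  to [566.   -8.7 169.3] -> delta [ -0.  28. -60.] spin -0.00
127 12.474201710498614
t 10.75 now [539.1 -14.9 109. ] yaw 102.8 F [ 1.2 -0.2  2.8] w 11.5 q [ -3.  20. 103.  -0.  56. -16.]
  to [540.9 -14.5 116.2] -> delta [-0.  2. -7.] spin -0.00
  to [543.1 -14.  123.4] -> delta [ -0.   4. -14.] spin -0.00
  to [545.7 -13.4 130.4] -> delta [ -0.   7. -21.] spin -0.00
  to [548.7 -12.7 137.2] -> delta [ -0.  10. -28.] spin -0.00
  to [552.2 -11.9 143.9] -> delta [ -0.  14. -35.] spin -0.00
  to [556.  -11.  150.3] -> delta [ -0.  18. -41.] spin -0.00
  to [560.1 -10.1 156.4] -> delta [ -0.  22. -47.] spin -0.00
  to [564.7  -9.  162.3] -> delta [ -0.  27. -53.] spin -0.00
```

Emit:
{"method": "apply_moves", "body": {"plan": [{"jaw":0.95,"delta_pos":[0,2,-7],"spin":0},{"jaw":0.95,"delta_pos":[0,4,-14],"spin":0},{"jaw":0.95,"delta_pos":[0,7,-22],"spin":0},{"jaw":0.95,"delta_pos":[0,10,-29],"spin":0},{"jaw":0.95,"delta_pos":[0,14,-36],"spin":0},{"jaw":0.95,"delta_pos":[0,18,-43],"spin":0},{"jaw":0.95,"delta_pos":[0,22,-49],"spin":0},{"jaw":0.95,"delta_pos":[0,27,-55],"spin":0}]}}

```text
time_s: 11.75
ee_pos: [564.6, -9.5, 164.4]
ee_rot: [179.7, 0.2, 102.8]
force: [0.5, -5.7, -5.9]
gripper_width: 11.6
```

```bash
python3 -c "
from h import *
go((538,-15,102))
save('h1',cams.grab_frame('side'),(190,90,350,250),5);save('h2',cams.grab_frame('wrist'))"
```

```text
t 11.75 now [564.6  -9.5 164.4] yaw 102.8 F [ 0.5 -5.7 -5.9] w 11.6 q [ -2.  19.  96.  -0.  65. -15.]
  to [538 -15 102] -> delta [  1. -27.  62.] spin -0.00
```

View pics/h1.png

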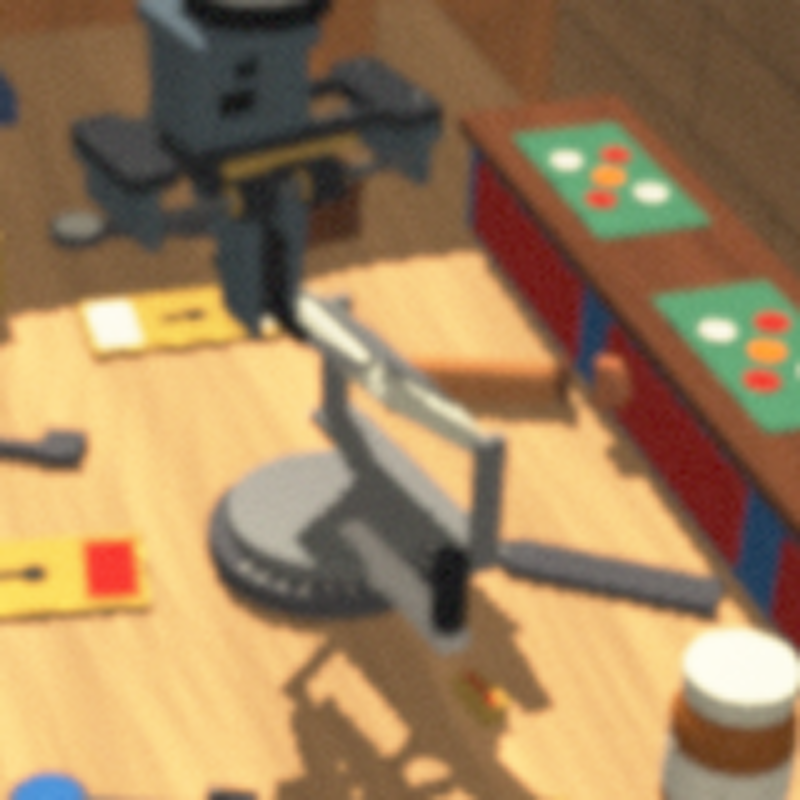

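Emit:
{"method": "apply_moves", "body": {"plan": [{"jaw":0.75,"delta_pos":[0,0,0],"spin":0},{"jaw":0.75,"delta_pos":[0,0,0],"spin":0},{"jaw":0.75,"delta_pos":[0,0,0],"spin":0},{"jaw":0.75,"delta_pos":[0,0,-20],"spin":0},{"jaw":0.75,"delta_pos":[0,0,-50],"spin":0},{"jaw":0.5,"delta_pos":[0,0,-90],"spin":0},{"jaw":0.2,"delta_pos":[30,-60,-100],"spin":0},{"jaw":0,"delta_pos":[60,-120,-100],"spin":0}]}}

```text
time_s: 12.85
ee_pos: [443.1, 21.0, 265.0]
ee_rot: [179.5, 0.2, 102.8]
force: [0.1, 0.3, -0.1]
gripper_width: 50.1
```

```bash
python3 -c "
from h import *
go()
save('i1',cams.grab_frame('side'),(190,90,350,250),5);save('i2',cams.grab_frame('top'),(190,110,350,260),5)"
```

```text
t 12.85 now [443.1  21.  265. ] yaw 102.8 F [ 0.1  0.3 -0.1] w 50.1 q [  1.   4. 100.  -0.  75. -12.]
```

View pics/i1.png

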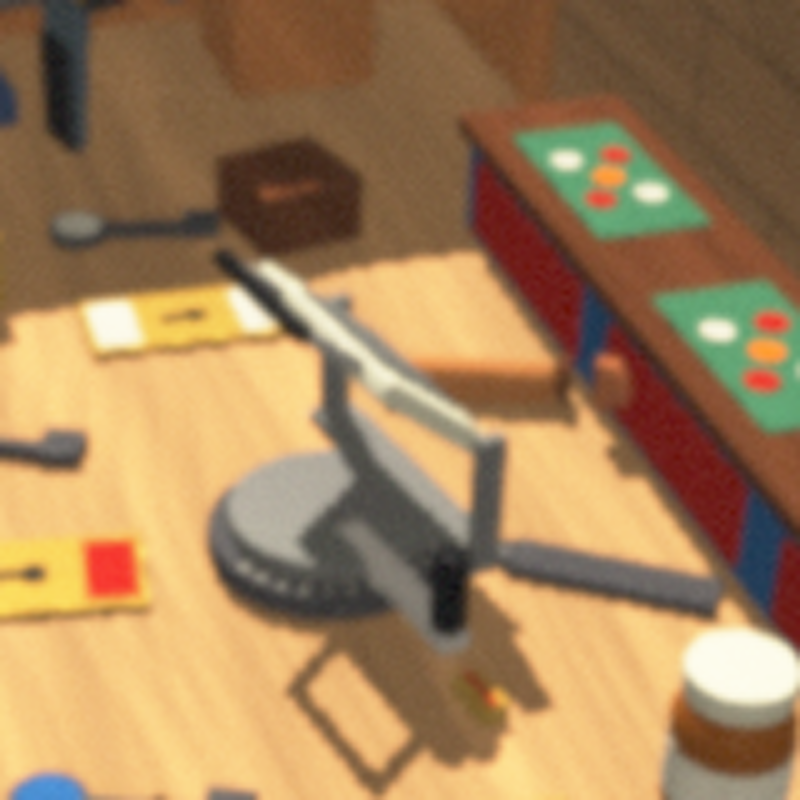

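View pics/i2.png

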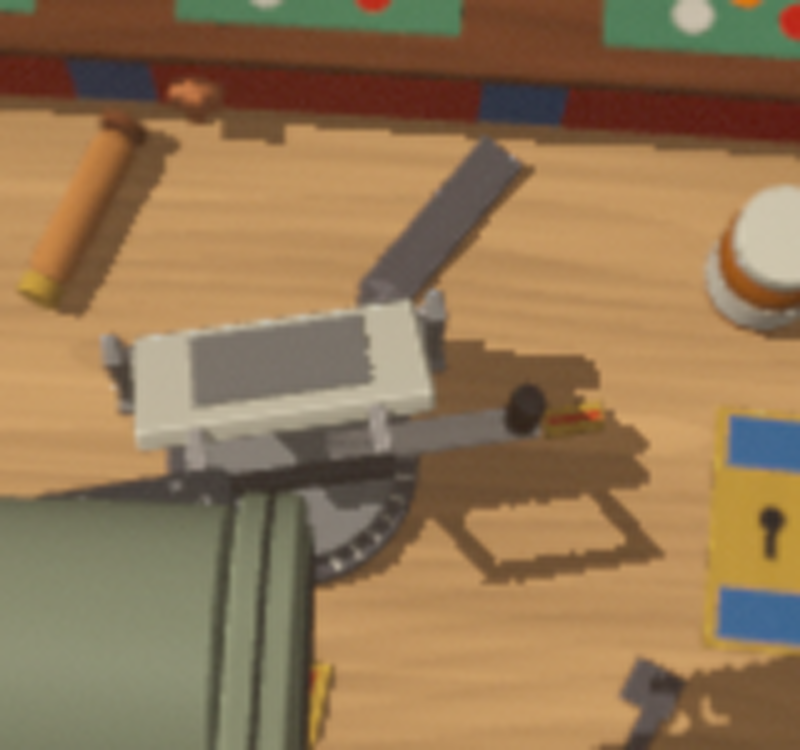

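```bash
python3 -c "
from h import *
c=cams.calibration('side')
d=np.array([np.cos(np.radians(102.8)),np.sin(np.radians(102.8)),0]);u=np.array([-d[1]*-1,-d[0],0])
H=np.array([657.5,11.5,100])
for t in (30,35,40,45,50):
    r=np.radians(t); b=H-125*np.cos(r)*u+[0,0,125*np.sin(r)]
    e=H-80*np.cos(r)*u+[0,0,80*np.sin(r)]
    print(t,b.round(),[((proj(c,[b+s*49*d])[0]-[190,90])*5).round(0) for s in(-1,1)],[((proj(c,[e+s*75*d])[0]-[190,90])*5).round(0) for s in(-1,1)],[((proj(c,[H+s*75*d])[0]-[190,90])*5).round(0) for s in(-1,1)])
"
```

```text
30 [552. -12. 162.] [array([282., 371.]), array([196., 290.])] [array([371., 413.]), array([237., 289.])] [array([478., 442.]), array([340., 321.])]
35 [558. -11. 172.] [array([292., 353.]), array([205., 273.])] [array([377., 401.]), array([242., 278.])] [array([478., 442.]), array([340., 321.])]
40 [564. -10. 180.] [array([303., 336.]), array([216., 256.])] [array([385., 390.]), array([249., 268.])] [array([478., 442.]), array([340., 321.])]
45 [571.  -8. 188.] [array([316., 319.]), array([227., 240.])] [array([393., 380.]), array([256., 258.])] [array([478., 442.]), array([340., 321.])]
50 [579.  -6. 196.] [array([330., 303.]), array([240., 225.])] [array([401., 369.]), array([264., 249.])] [array([478., 442.]), array([340., 321.])]
```

```bash
python3 -c "
from h import *
go((451,321,150,114.3))"
```

```text
t 12.95 now [437.5  21.5 264.1] yaw 102.9 F [ 1.1 -0.1  0.3] w 58.0 q [  1.   4. 101.  -0.  75. -12.]
  to [451.  321.  150.  114.3] -> delta [289.  80. 114.] spin -0.20
```

Emit:
{"method": "apply_moves", "body": {"plan": [{"jaw":0,"delta_pos":[50,14,15],"spin":-0.05},{"jaw":0,"delta_pos":[100,28,30],"spin":-0.1},{"jaw":0,"delta_pos":[150,42,45],"spin":-0.15},{"jaw":0,"delta_pos":[200,56,60],"spin":-0.2},{"jaw":0,"delta_pos":[250,70,85],"spin":-0.2},{"jaw":0,"delta_pos":[289,80,110],"spin":-0.2},{"jaw":0,"delta_pos":[289,80,114],"spin":-0.2},{"jaw":0,"delta_pos":[289,80,114],"spin":-0.2}]}}

```text
time_s: 13.95
ee_pos: [451.1, 320.6, 149.7]
ee_rot: [179.9, 0.1, 114.4]
force: [-0.6, -0.1, -0.3]
gripper_width: 90.9
```

```bash
python3 -c "
from h import *
go((451,321,9,114.3))
c=cams.calibration('wrist');save('j1',cams.grab_frame('wrist'))
for X in lantern3d([425.5,378.1,np.radians(-65.7)])[:3:2]: print(proj(c,X).round(0).tolist())"
```

```text
t 13.95 now [451.1 320.6 149.7] yaw 114.4 F [-0.6 -0.1 -0.3] w 90.9 q [34. 19. 98. -0. 63. 10.]
  to [451.  321.    9.  114.3] -> delta [  1.  -0. 141.] spin 0.00
[[226.0, 28.0], [219.0, 13.0], [290.0, 28.0], [297.0, 13.0], [226.0, 48.0], [219.0, 37.0], [289.0, 48.0], [297.0, 37.0]]
[[229.0, 171.0], [223.0, 186.0], [286.0, 171.0], [292.0, 186.0], [229.0, 181.0], [224.0, 198.0], [286.0, 181.0], [292.0, 198.0]]
```

View pics/j1.png

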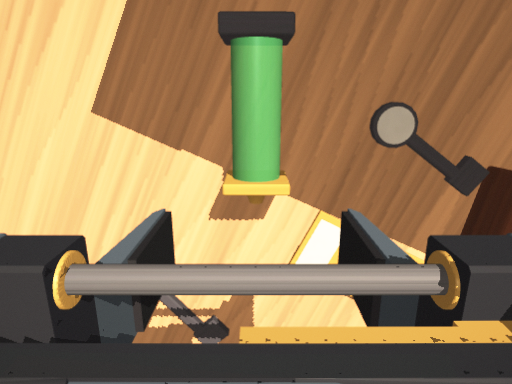

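Emit:
{"method": "apply_moves", "body": {"plan": [{"jaw":0,"delta_pos":[2,0,50],"spin":0},{"jaw":0,"delta_pos":[2,0,100],"spin":0},{"jaw":0,"delta_pos":[2,0,130],"spin":0},{"jaw":0,"delta_pos":[2,0,140],"spin":0},{"jaw":0.5,"delta_pos":[2,0,140],"spin":0},{"jaw":0.5,"delta_pos":[2,0,140],"spin":0},{"jaw":0.5,"delta_pos":[2,0,140],"spin":0},{"jaw":0.5,"delta_pos":[2,0,140],"spin":0}], "squeeze": 8}}

```text
time_s: 15.0
ee_pos: [451.4, 322.4, 11.2]
ee_rot: [179.8, 0.1, 114.4]
force: [-0.0, -0.9, 3.3]
gripper_width: 55.9
```

```bash
cat > arc.py <<'E'
from h import *
# tool x positive = toward foot
for k in range(1,17):
    t=np.radians(90*k/16)
    print(k, "dx %.0f dz(tool) %.0f"%(133-(133*np.cos(t)-28*np.sin(t)), -(133*np.sin(t)+28*np.cos(t)-28)))
go()
E
python3 arc.py
```

```text
1 dx 3 dz(tool) -13
2 dx 8 dz(tool) -25
3 dx 14 dz(tool) -37
4 dx 21 dz(tool) -49
5 dx 29 dz(tool) -59
6 dx 38 dz(tool) -69
7 dx 48 dz(tool) -78
8 dx 59 dz(tool) -86
9 dx 70 dz(tool) -93
10 dx 82 dz(tool) -98
11 dx 95 dz(tool) -102
12 dx 108 dz(tool) -106
13 dx 121 dz(tool) -107
14 dx 135 dz(tool) -108
15 dx 148 dz(tool) -107
16 dx 161 dz(tool) -105
t 15.00 now [451.4 322.4  11.2] yaw 114.4 F [-0.  -0.9  3.3] w 55.9 q [ 34.  28. 107.  -0.  44.  10.]
```

Emit:
{"method": "apply_moves", "body": {"plan": [{"jaw":0.5,"delta_pos":[3,0,-13],"spin":0},{"jaw":0.5,"delta_pos":[8,0,-25],"spin":0},{"jaw":0.5,"delta_pos":[14,0,-37],"spin":0},{"jaw":0.5,"delta_pos":[21,0,-49],"spin":0},{"jaw":0.5,"delta_pos":[29,0,-59],"spin":0},{"jaw":0.5,"delta_pos":[38,0,-69],"spin":0},{"jaw":0.5,"delta_pos":[48,0,-78],"spin":0},{"jaw":0.5,"delta_pos":[59,0,-86],"spin":0}]}}

```text
time_s: 16.0
ee_pos: [426.3, 376.7, 97.6]
ee_rot: [179.8, 0.1, 114.4]
force: [0.1, 0.5, -2.3]
gripper_width: 56.2
```

```bash
python3 -c "
from h import *
go()
save('k1',cams.grab_frame('side'),(110,60,270,220),5)"
```

```text
t 16.00 now [426.3 376.7  97.6] yaw 114.4 F [ 0.1  0.5 -2.3] w 56.2 q [ 40.  23. 100.  -0.  56.  16.]
```

View pics/k1.png

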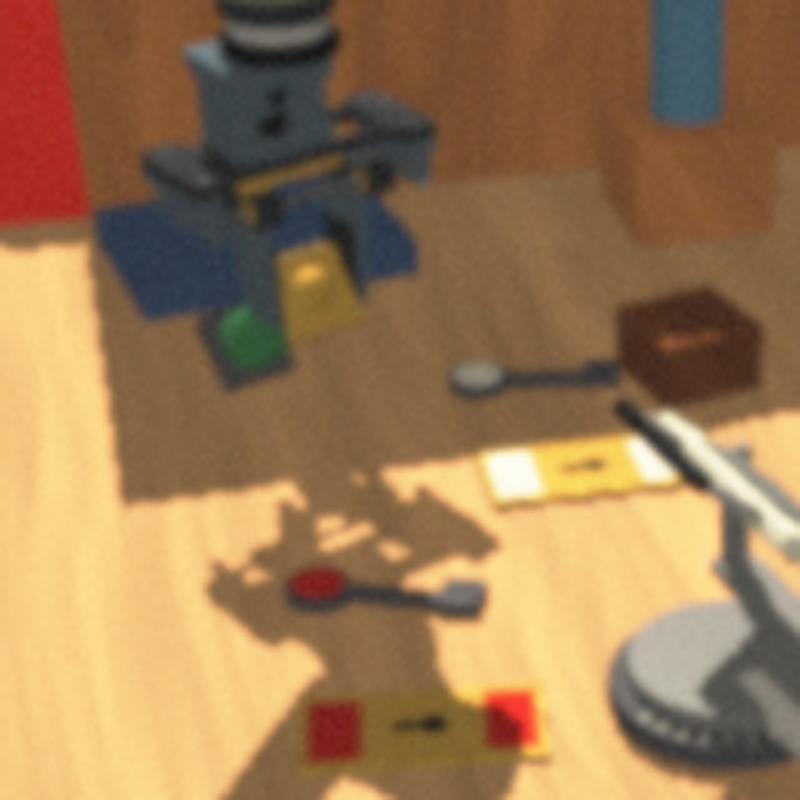

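Emit:
{"method": "apply_moves", "body": {"plan": [{"jaw":0.5,"delta_pos":[11,0,-7],"spin":0},{"jaw":0.5,"delta_pos":[23,0,-12],"spin":0},{"jaw":0.5,"delta_pos":[36,0,-16],"spin":0},{"jaw":0.5,"delta_pos":[49,0,-19],"spin":0},{"jaw":0.5,"delta_pos":[62,0,-20],"spin":0},{"jaw":0.5,"delta_pos":[76,0,-21],"spin":0},{"jaw":0.5,"delta_pos":[89,0,-20],"spin":0},{"jaw":0.5,"delta_pos":[102,0,-18],"spin":0}]}}

```text
time_s: 17.05
ee_pos: [383.7, 472.1, 116.4]
ee_rot: [179.6, 0.0, 114.4]
force: [1.0, -0.6, -1.8]
gripper_width: 56.0
```

```bash
python3 -c "
from h import *
go()
save('l1',cams.grab_frame('side'),(110,60,270,220),5)
save('l2',cams.grab_frame('wrist'))"
```

```text
t 17.05 now [383.7 472.1 116.4] yaw 114.4 F [ 1.  -0.6 -1.8] w 56.0 q [50. 25. 93. -0. 61. 26.]
```

View pics/l1.png

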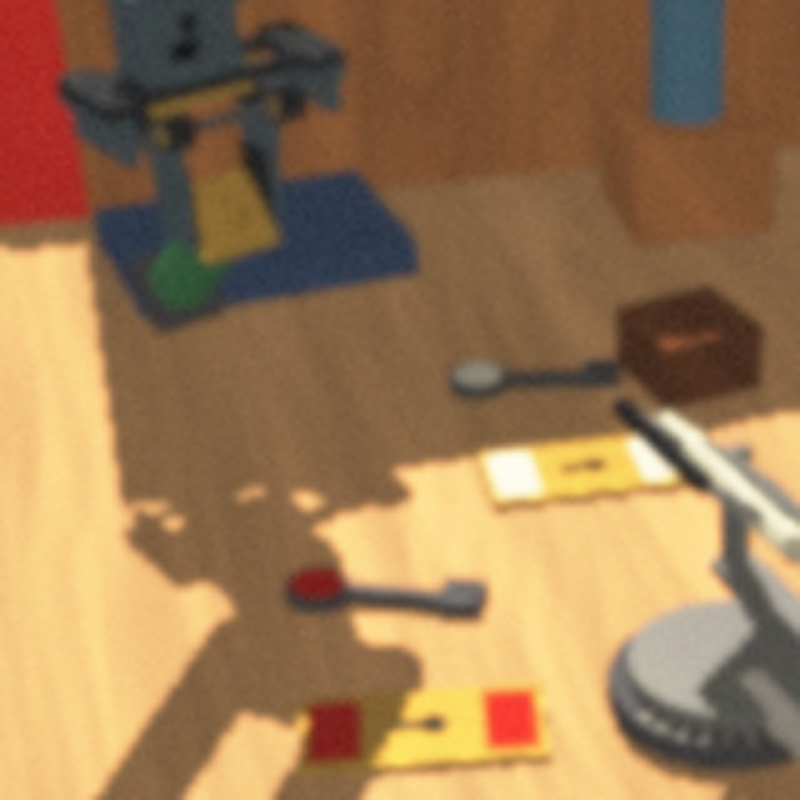

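View pics/l2.png

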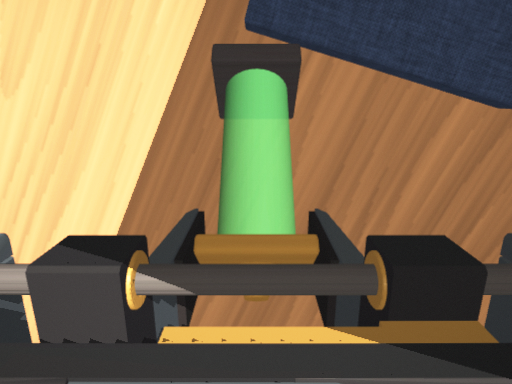

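```bash
cat >> h.py <<'E'
def tiltproj(th,yaw):
    s=env.state(); g=s["ee_pos"]+[0,0,18.8]; c=cams.calibration("wrist")
    h=np.array([np.cos(np.radians(yaw)),np.sin(np.radians(yaw)),0]); n=np.array([-h[1],h[0],0]); k=np.array([0,0,1.])
    t=np.radians(th); ax=h*np.cos(t)-k*np.sin(t) # toward foot
    up=h*np.sin(t)+k*np.cos(t)
    P3=[g+ax*z+n*28*sn+up*28*u for z in(117,133) for sn in(-1,1) for u in(1,-1)]
    print(th,"lowest z %.0f"%min(p[2] for p in P3),proj(c,P3).round(0).tolist())
E
python3 -c "
from h import *
for t in (35,45,55,65): tiltproj(t,114.4)"
```

```text
35 lowest z 36 [[310.0, 27.0], [298.0, 90.0], [206.0, 27.0], [217.0, 90.0], [309.0, 4.0], [297.0, 71.0], [207.0, 4.0], [218.0, 71.0]]
45 lowest z 21 [[304.0, 50.0], [295.0, 114.0], [211.0, 50.0], [219.0, 114.0], [303.0, 33.0], [293.0, 98.0], [212.0, 33.0], [220.0, 98.0]]
55 lowest z 10 [[300.0, 74.0], [293.0, 138.0], [215.0, 74.0], [221.0, 138.0], [298.0, 61.0], [291.0, 125.0], [216.0, 61.0], [222.0, 125.0]]
65 lowest z 3 [[297.0, 98.0], [291.0, 162.0], [218.0, 98.0], [222.0, 162.0], [295.0, 88.0], [289.0, 151.0], [219.0, 88.0], [224.0, 151.0]]
```

Emit:
{"method": "apply_moves", "body": {"plan": [{"jaw":0.5,"delta_pos":[-25,0,0],"spin":0},{"jaw":0.5,"delta_pos":[-50,0,0],"spin":0},{"jaw":0.5,"delta_pos":[-75,0,0],"spin":0},{"jaw":0.5,"delta_pos":[-95,0,5],"spin":0},{"jaw":0.5,"delta_pos":[-95,0,11],"spin":0},{"jaw":0.5,"delta_pos":[-95,0,11],"spin":0},{"jaw":0.5,"delta_pos":[-95,0,11],"spin":0},{"jaw":0.5,"delta_pos":[-95,0,11],"spin":0}], "squeeze": 4}}

```text
time_s: 18.15
ee_pos: [422.9, 386.7, 105.4]
ee_rot: [179.6, -0.0, 114.5]
force: [1.5, -2.2, 5.0]
gripper_width: 55.9
```

```bash
python3 -c "
from h import *
go()
for t in (45,55,65): tiltproj(t,114.4)
save('m2',cams.grab_frame('wrist'))"
```

```text
t 18.15 now [422.9 386.7 105.4] yaw 114.5 F [ 1.5 -2.2  5. ] w 55.9 q [41. 23. 99. -0. 57. 17.]
45 lowest z 10 [[305.0, 50.0], [295.0, 114.0], [211.0, 50.0], [219.0, 114.0], [303.0, 33.0], [293.0, 98.0], [212.0, 33.0], [220.0, 98.0]]
55 lowest z -1 [[300.0, 74.0], [293.0, 138.0], [215.0, 74.0], [221.0, 138.0], [298.0, 61.0], [291.0, 125.0], [216.0, 61.0], [222.0, 125.0]]
65 lowest z -8 [[297.0, 98.0], [291.0, 162.0], [218.0, 98.0], [222.0, 162.0], [295.0, 88.0], [289.0, 151.0], [219.0, 88.0], [224.0, 151.0]]
```

View pics/m2.png

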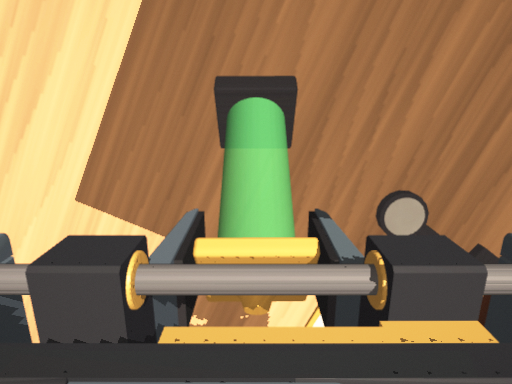

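Emit:
{"method": "apply_moves", "body": {"plan": [{"jaw":0.5,"delta_pos":[5,0,-6],"spin":0},{"jaw":0.5,"delta_pos":[12,0,-10],"spin":0},{"jaw":0.5,"delta_pos":[20,0,-13],"spin":0},{"jaw":0.5,"delta_pos":[30,0,-15],"spin":0},{"jaw":0.5,"delta_pos":[40,0,-16],"spin":0},{"jaw":0.5,"delta_pos":[50,0,-16],"spin":0},{"jaw":0.5,"delta_pos":[58,0,-16],"spin":0},{"jaw":0.5,"delta_pos":[62,0,-16],"spin":0}]}}

```text
time_s: 19.2
ee_pos: [396.7, 443.5, 121.3]
ee_rot: [179.6, 0.0, 114.6]
force: [-0.1, -0.7, -1.6]
gripper_width: 56.0
```

```bash
python3 -c "
from h import *
go()
for t in (65,75,85): tiltproj(t,114.4)
save('n2',cams.grab_frame('wrist'))"
```

```text
t 19.20 now [396.7 443.5 121.3] yaw 114.6 F [-0.1 -0.7 -1.6] w 56.0 q [47. 24. 95. -0. 61. 23.]
65 lowest z 8 [[297.0, 98.0], [291.0, 162.0], [218.0, 98.0], [222.0, 162.0], [295.0, 88.0], [289.0, 151.0], [219.0, 88.0], [224.0, 151.0]]
75 lowest z 4 [[294.0, 122.0], [290.0, 186.0], [220.0, 121.0], [223.0, 186.0], [292.0, 115.0], [288.0, 177.0], [222.0, 115.0], [225.0, 177.0]]
85 lowest z 5 [[292.0, 145.0], [289.0, 210.0], [222.0, 145.0], [224.0, 210.0], [290.0, 141.0], [288.0, 203.0], [223.0, 141.0], [225.0, 203.0]]
```

View pics/n2.png

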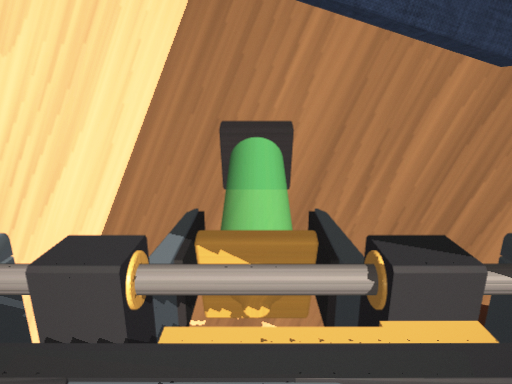

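Emit:
{"method": "apply_moves", "body": {"plan": [{"jaw":0.5,"delta_pos":[2,0,4],"spin":0},{"jaw":0.5,"delta_pos":[8,0,4],"spin":0},{"jaw":0.5,"delta_pos":[14,0,4],"spin":0},{"jaw":0.5,"delta_pos":[20,0,5],"spin":0},{"jaw":0.5,"delta_pos":[26,0,6],"spin":0},{"jaw":0.5,"delta_pos":[31,0,7],"spin":0},{"jaw":0.5,"delta_pos":[31,0,7],"spin":0},{"jaw":0.5,"delta_pos":[31,0,7],"spin":0}]}}

```text
time_s: 20.25
ee_pos: [384.0, 472.3, 114.7]
ee_rot: [179.6, -0.1, 114.6]
force: [0.2, 1.2, 0.9]
gripper_width: 56.0
```

```bash
python3 -c "
from h import *
go()
for t in (75,85,90): tiltproj(t,114.4)
save('o2',cams.grab_frame('wrist'))"
```

```text
t 20.25 now [384.  472.3 114.7] yaw 114.6 F [0.2 1.2 0.9] w 56.0 q [50. 25. 94. -0. 61. 25.]
75 lowest z -2 [[294.0, 122.0], [290.0, 186.0], [220.0, 122.0], [223.0, 186.0], [292.0, 115.0], [288.0, 177.0], [221.0, 115.0], [225.0, 177.0]]
85 lowest z -1 [[292.0, 146.0], [289.0, 210.0], [221.0, 145.0], [224.0, 210.0], [290.0, 141.0], [287.0, 203.0], [223.0, 141.0], [225.0, 203.0]]
90 lowest z 0 [[291.0, 157.0], [289.0, 222.0], [222.0, 157.0], [224.0, 222.0], [289.0, 154.0], [287.0, 216.0], [224.0, 154.0], [225.0, 216.0]]
```

View pics/o2.png

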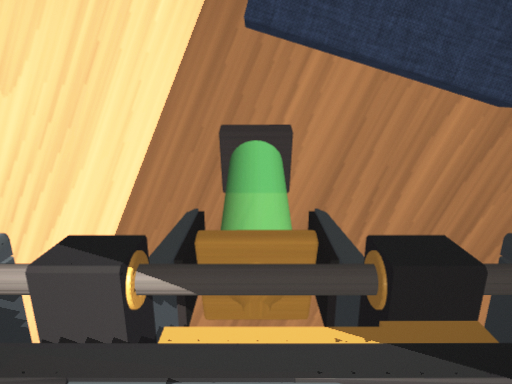

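Emit:
{"method": "apply_moves", "body": {"plan": [{"jaw":0.3,"delta_pos":[0,0,0],"spin":0},{"jaw":0.1,"delta_pos":[0,0,0],"spin":0},{"jaw":0.1,"delta_pos":[0,0,0],"spin":0},{"jaw":0.1,"delta_pos":[0,0,0],"spin":0},{"jaw":0,"delta_pos":[0,0,0],"spin":0},{"jaw":0,"delta_pos":[0,0,-10],"spin":0},{"jaw":0,"delta_pos":[0,0,-50],"spin":0},{"jaw":0,"delta_pos":[0,0,-100],"spin":0}]}}

```text
time_s: 21.3
ee_pos: [383.0, 471.4, 215.5]
ee_rot: [179.7, -0.0, 114.5]
force: [0.8, -0.0, -0.2]
gripper_width: 91.3
```

```bash
python3 -c "
from h import *
go()
save('p1',cams.grab_frame('side'),(110,60,270,220),5)
save('p2',cams.grab_frame('wrist'))"
```

```text
t 21.30 now [383.  471.4 215.5] yaw 114.5 F [ 0.8 -0.  -0.2] w 91.3 q [50. 21. 85. -0. 73. 25.]
```

View pics/p1.png

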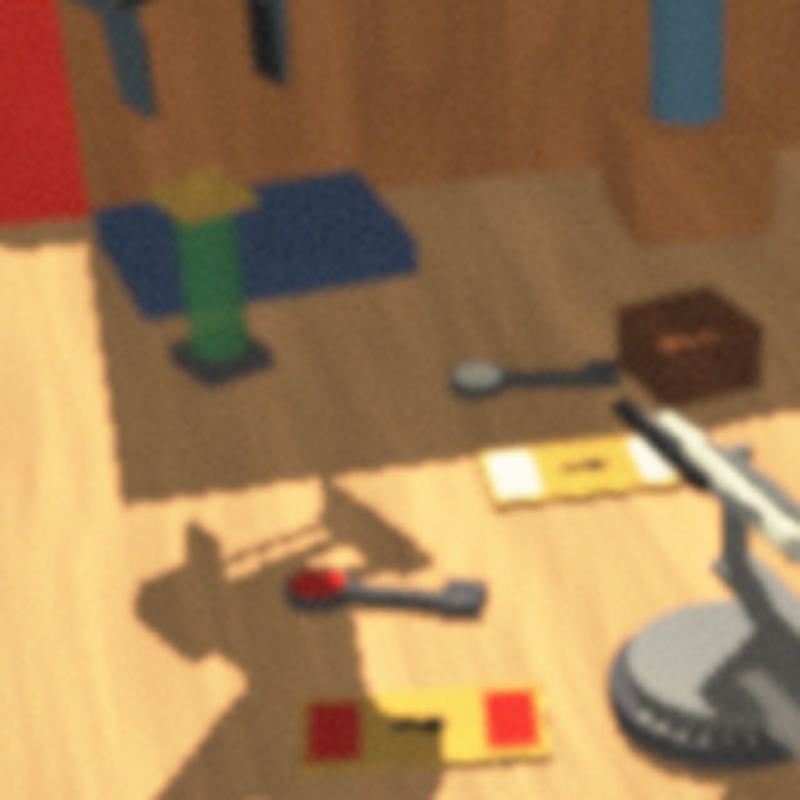

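View pics/p2.png

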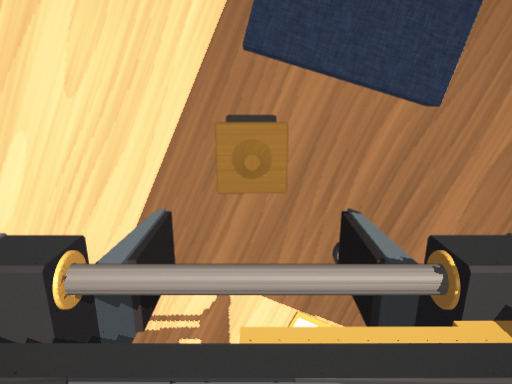

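```bash
python3 -c "
from h import *
go((400,0,215,85),(458,-321,150,51.1))"
```

```text
t 21.40 now [385.6 474.4 221.8] yaw 114.6 F [ 0.4 -0.7  1. ] w 91.3 q [50. 21. 85. -0. 73. 25.]
  to [400   0 215  85] -> delta [-438. -184.    0.] spin 0.52
  to [ 458.  -321.   150.    51.1] -> delta [-754. -266.   62.] spin 1.11
```

Emit:
{"method": "apply_moves", "body": {"plan": [{"jaw":0,"delta_pos":[-54,-23,-10],"spin":0.06},{"jaw":0,"delta_pos":[-108,-46,-10],"spin":0.13},{"jaw":0,"delta_pos":[-163,-69,-10],"spin":0.2},{"jaw":0,"delta_pos":[-217,-92,-10],"spin":0.26},{"jaw":0,"delta_pos":[-271,-115,-10],"spin":0.33},{"jaw":0,"delta_pos":[-325,-138,-10],"spin":0.4},{"jaw":0,"delta_pos":[-380,-161,-10],"spin":0.46},{"jaw":0,"delta_pos":[-434,-184,-10],"spin":0.52}]}}

```text
time_s: 22.4
ee_pos: [398.2, 1.3, 225.8]
ee_rot: [179.1, -0.9, 84.7]
force: [1.1, 0.0, 0.6]
gripper_width: 91.0
```

```bash
python3 -c "
from h import *
go((458,-321,150,51.1))"
```

```text
t 22.40 now [398.2   1.3 225.8] yaw 84.7 F [1.1 0.  0.6] w 91.0 q [ -2.   1. 110.   1.  68.   3.]
  to [ 458.  -321.   150.    51.1] -> delta [-317.   88.   72.] spin 0.59
```

Emit:
{"method": "apply_moves", "body": {"plan": [{"jaw":0,"delta_pos":[-55,15,0],"spin":0.1},{"jaw":0,"delta_pos":[-110,30,0],"spin":0.2},{"jaw":0,"delta_pos":[-165,45,10],"spin":0.3},{"jaw":0,"delta_pos":[-220,60,20],"spin":0.4},{"jaw":0,"delta_pos":[-270,75,40],"spin":0.5},{"jaw":0,"delta_pos":[-317,88,60],"spin":0.59},{"jaw":0,"delta_pos":[-317,88,72],"spin":0.59},{"jaw":0,"delta_pos":[-317,88,72],"spin":0.59}]}}

```text
time_s: 23.4
ee_pos: [456.6, -320.4, 149.3]
ee_rot: [180.0, -1.2, 50.9]
force: [-0.3, 0.3, 0.4]
gripper_width: 91.5
```

```bash
python3 -c "
from h import *
go((458,-321,10,51.1))
c=cams.calibration('wrist');save('q1',cams.grab_frame('wrist'));save('q2',cams.grab_frame('top'),(300,180,460,340),5)
for X in lantern3d([418.8,-369.8,np.radians(51.1)])[:3:2]: print(proj(c,X).round(0).tolist())"
```

```text
t 23.40 now [ 456.6 -320.4  149.3] yaw 50.9 F [-0.3  0.3  0.4] w 91.5 q [-37.  20.  98.   1.  63.   2.]
  to [ 458.  -321.    10.    51.1] -> delta [ -3.   1. 139.] spin -0.00
[[285.0, 298.0], [290.0, 332.0], [233.0, 298.0], [229.0, 332.0], [285.0, 284.0], [290.0, 317.0], [233.0, 285.0], [229.0, 317.0]]
[[287.0, 182.0], [293.0, 198.0], [230.0, 183.0], [225.0, 198.0], [287.0, 172.0], [294.0, 186.0], [230.0, 173.0], [225.0, 186.0]]
```

View pics/q1.png

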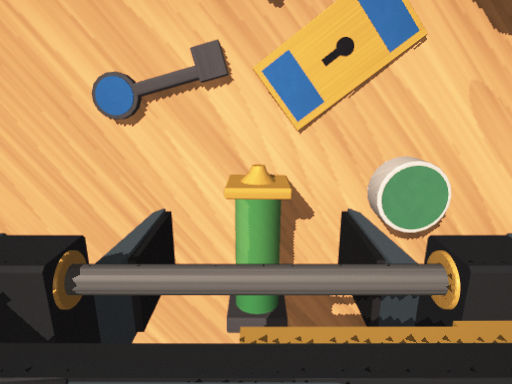

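View pics/q2.png

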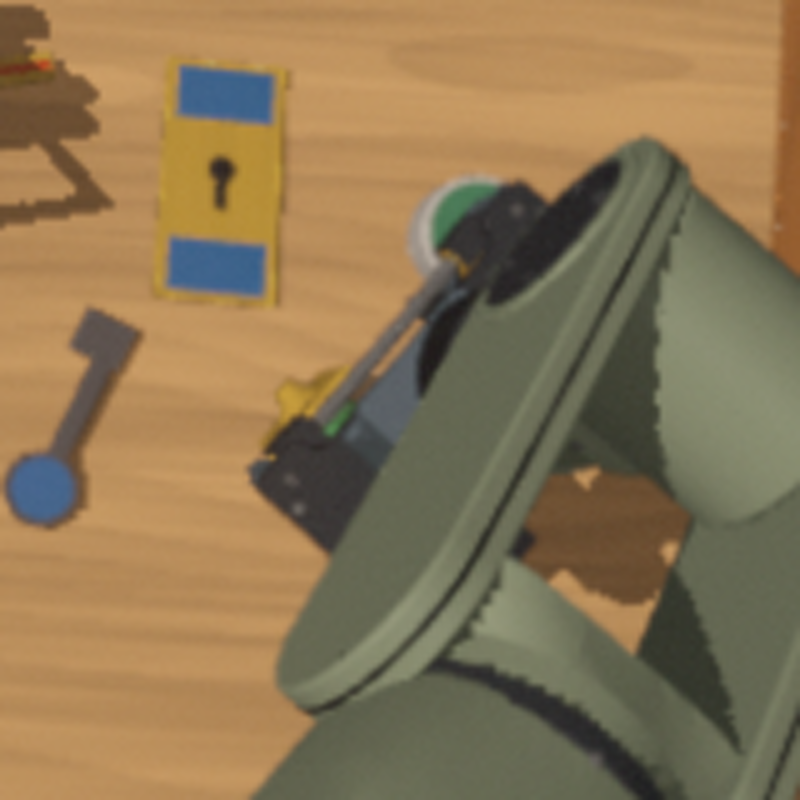

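Emit:
{"method": "apply_moves", "body": {"plan": [{"jaw":0,"delta_pos":[-1,0,50],"spin":0},{"jaw":0,"delta_pos":[-2,0,100],"spin":0},{"jaw":0,"delta_pos":[-3,0,128],"spin":0},{"jaw":0,"delta_pos":[-3,0,138],"spin":0},{"jaw":0.5,"delta_pos":[-3,0,138],"spin":0},{"jaw":0.5,"delta_pos":[-3,0,138],"spin":0},{"jaw":0.5,"delta_pos":[-3,0,138],"spin":0},{"jaw":0.5,"delta_pos":[-3,0,138],"spin":0}], "squeeze": 4}}

```text
time_s: 24.5
ee_pos: [458.4, -321.1, 13.7]
ee_rot: [179.7, -1.2, 50.9]
force: [-0.0, 0.8, 4.1]
gripper_width: 56.1
```

Emit:
{"method": "apply_moves", "body": {"plan": [{"jaw":0.5,"delta_pos":[-1,0,-7],"spin":0},{"jaw":0.5,"delta_pos":[-3,0,-13],"spin":0},{"jaw":0.5,"delta_pos":[-5,0,-19],"spin":0},{"jaw":0.5,"delta_pos":[-8,0,-25],"spin":0},{"jaw":0.5,"delta_pos":[-11,0,-31],"spin":0},{"jaw":0.5,"delta_pos":[-14,0,-37],"spin":0},{"jaw":0.5,"delta_pos":[-17,0,-43],"spin":0},{"jaw":0.5,"delta_pos":[-21,0,-49],"spin":0}]}}

```text
time_s: 25.5
ee_pos: [444.1, -338.2, 62.6]
ee_rot: [179.7, -1.2, 50.9]
force: [0.1, 0.6, -1.4]
gripper_width: 56.1
```

```bash
python3 -c "
from h import *
go()
save('r1',cams.grab_frame('side'),(150,200,350,360),4)"
```

```text
t 25.50 now [ 444.1 -338.2   62.6] yaw 50.9 F [ 0.1  0.6 -1.4] w 56.1 q [-39.  25. 104.   2.  51.  -1.]
```

View pics/r1.png

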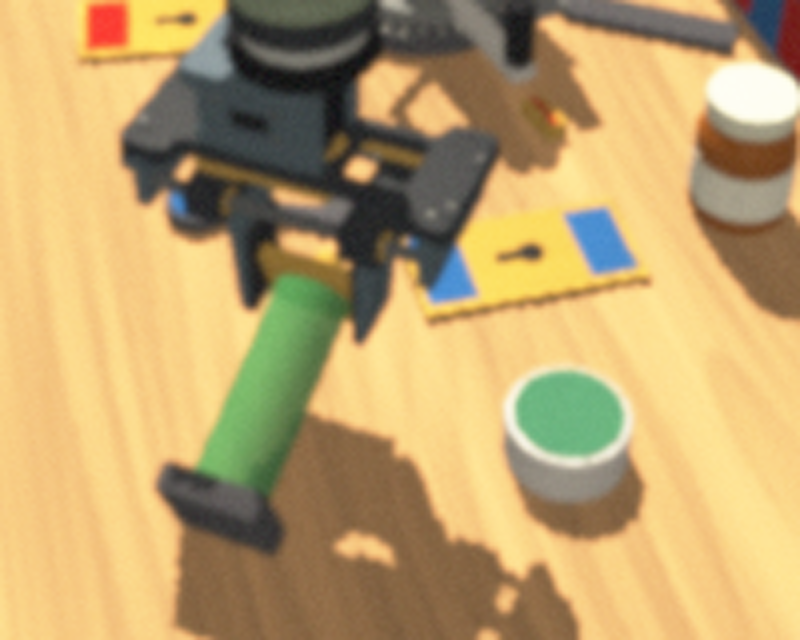

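Emit:
{"method": "apply_moves", "body": {"plan": [{"jaw":0.5,"delta_pos":[-4,0,-5],"spin":0},{"jaw":0.5,"delta_pos":[-8,0,-10],"spin":0},{"jaw":0.5,"delta_pos":[-13,0,-15],"spin":0},{"jaw":0.5,"delta_pos":[-18,0,-20],"spin":0},{"jaw":0.5,"delta_pos":[-23,0,-25],"spin":0},{"jaw":0.5,"delta_pos":[-28,0,-30],"spin":0},{"jaw":0.5,"delta_pos":[-34,0,-34],"spin":0},{"jaw":0.5,"delta_pos":[-40,0,-38],"spin":0}]}}

```text
time_s: 26.55
ee_pos: [418.1, -370.7, 100.8]
ee_rot: [179.6, -1.2, 50.9]
force: [-0.9, 0.3, -0.7]
gripper_width: 55.9
```

```bash
python3 -c "
from h import *
go()
save('r2',cams.grab_frame('side'),(150,200,350,360),4);save('r3',cams.grab_frame('wrist'))"
```

```text
t 26.55 now [ 418.1 -370.7  100.8] yaw 50.9 F [-0.9  0.3 -0.7] w 55.9 q [-43.  22. 101.   2.  56.  -5.]
```

View pics/r2.png

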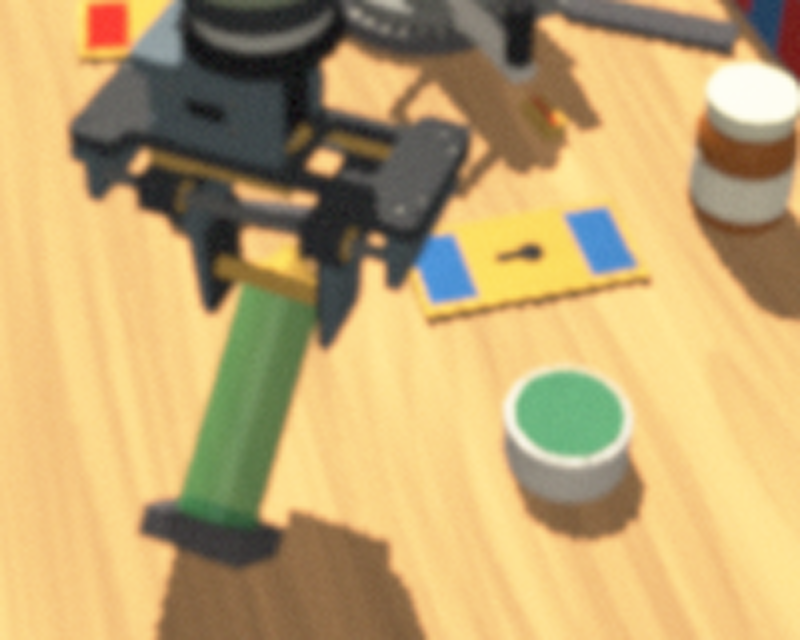

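View pics/r3.png

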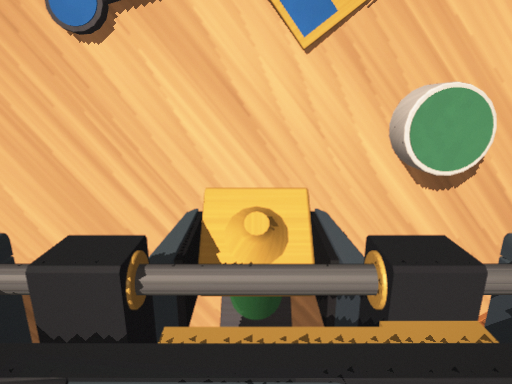

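```bash
cat >> h.py <<'E'
def capproj(th,yaw,cam="wrist"):
    s=env.state(); g=s["ee_pos"]+[0,0,18.8]; c=cams.calibration(cam)
    h=np.array([np.cos(np.radians(yaw)),np.sin(np.radians(yaw)),0]); n=np.array([-h[1],h[0],0]); k=np.array([0,0,1.])
    t=np.radians(th); ax=h*np.cos(t)-k*np.sin(t); up=h*np.sin(t)+k*np.cos(t)
    print(th,"low %.0f"%(g+ax*133-up*28)[2],"captop",proj(c,[g-ax*5+n*28*sn+up*28*u for sn in(-1,1) for u in(1,-1)]).round(0).tolist(),"fin",proj(c,[g-ax*19]).round(0).tolist(),
     "foot",proj(c,[g+ax*117+n*28*sn+up*28*u for sn in(-1,1) for u in(1,-1)]).round(0).tolist())
E
python3 -c "
from h import *
for t in (40,50,60,70): capproj(t,230.9)"
```

```text
40 low 13 captop [[195.0, 306.0], [205.0, 199.0], [323.0, 306.0], [310.0, 199.0]] fin [[259.0, 234.0]] foot [[219.0, 356.0], [223.0, 281.0], [295.0, 355.0], [290.0, 281.0]]
50 low -0 captop [[196.0, 311.0], [204.0, 196.0], [321.0, 310.0], [312.0, 196.0]] fin [[259.0, 240.0]] foot [[221.0, 327.0], [223.0, 256.0], [293.0, 327.0], [290.0, 256.0]]
60 low -9 captop [[198.0, 313.0], [203.0, 195.0], [320.0, 312.0], [313.0, 194.0]] fin [[259.0, 248.0]] foot [[222.0, 300.0], [224.0, 231.0], [291.0, 299.0], [289.0, 231.0]]
70 low -15 captop [[200.0, 313.0], [201.0, 195.0], [318.0, 312.0], [315.0, 195.0]] fin [[259.0, 256.0]] foot [[223.0, 273.0], [223.0, 206.0], [290.0, 273.0], [289.0, 206.0]]
```

Emit:
{"method": "apply_moves", "body": {"plan": [{"jaw":0.5,"delta_pos":[-4,0,-5],"spin":0},{"jaw":0.5,"delta_pos":[-9,0,-9],"spin":0},{"jaw":0.5,"delta_pos":[-15,0,-12],"spin":0},{"jaw":0.5,"delta_pos":[-22,0,-14],"spin":0},{"jaw":0.5,"delta_pos":[-30,0,-16],"spin":0},{"jaw":0.5,"delta_pos":[-38,0,-17],"spin":0},{"jaw":0.5,"delta_pos":[-46,0,-17],"spin":0},{"jaw":0.5,"delta_pos":[-54,0,-17],"spin":0}]}}

```text
time_s: 27.65
ee_pos: [383.6, -414.1, 117.4]
ee_rot: [179.5, -1.2, 50.9]
force: [0.3, -0.1, 3.8]
gripper_width: 55.9
```

```bash
python3 -c "
from h import *
go()
for t in (60,70,80): capproj(t,230.9)
save('s2',cams.grab_frame('side'),(150,200,350,360),4);save('s3',cams.grab_frame('wrist'))"
```

```text
t 27.65 now [ 383.6 -414.1  117.4] yaw 50.9 F [ 0.3 -0.1  3.8] w 55.9 q [-49.  22. 100.   1.  59. -11.]
60 low 7 captop [[198.0, 313.0], [203.0, 195.0], [320.0, 312.0], [314.0, 194.0]] fin [[259.0, 248.0]] foot [[222.0, 300.0], [223.0, 231.0], [291.0, 299.0], [289.0, 231.0]]
70 low 2 captop [[200.0, 313.0], [201.0, 195.0], [318.0, 312.0], [315.0, 194.0]] fin [[259.0, 256.0]] foot [[223.0, 273.0], [223.0, 206.0], [290.0, 273.0], [289.0, 206.0]]
80 low 0 captop [[201.0, 311.0], [199.0, 197.0], [316.0, 310.0], [317.0, 196.0]] fin [[259.0, 263.0]] foot [[223.0, 248.0], [223.0, 182.0], [289.0, 248.0], [290.0, 182.0]]
```

View pics/s2.png

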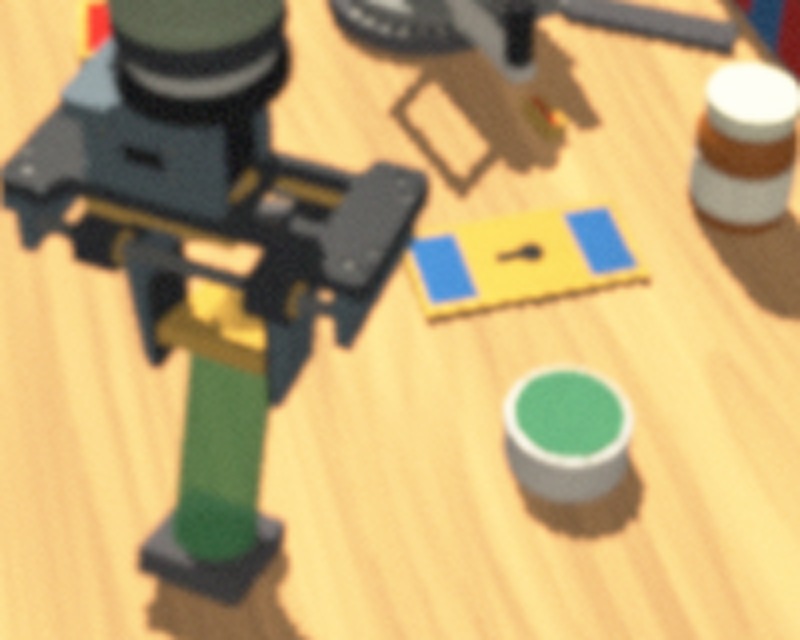

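View pics/s3.png

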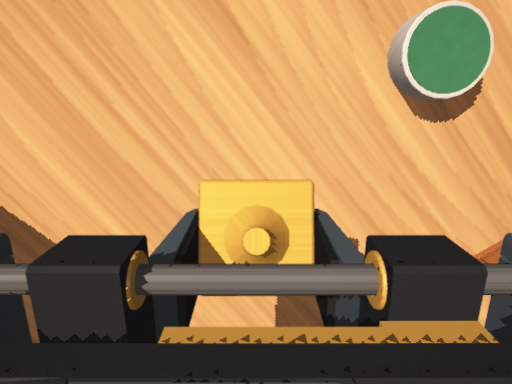

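Emit:
{"method": "apply_moves", "body": {"plan": [{"jaw":0.5,"delta_pos":[-6,0,-1],"spin":0},{"jaw":0.5,"delta_pos":[-12,0,-1],"spin":0},{"jaw":0.5,"delta_pos":[-18,0,-1],"spin":0},{"jaw":0.5,"delta_pos":[-24,0,0],"spin":0},{"jaw":0.5,"delta_pos":[-30,0,1],"spin":0},{"jaw":0.5,"delta_pos":[-36,0,2],"spin":0},{"jaw":0.5,"delta_pos":[-42,0,2],"spin":0},{"jaw":0.5,"delta_pos":[-42,0,2],"spin":0}]}}

```text
time_s: 28.75
ee_pos: [356.4, -447.3, 114.2]
ee_rot: [179.5, -1.1, 50.8]
force: [0.8, -0.6, -2.2]
gripper_width: 56.1
```

```bash
python3 -c "
from h import *
go()
save('t2',cams.grab_frame('side'),(130,200,330,360),4);save('t3',cams.grab_frame('wrist'))"
```

```text
t 28.75 now [ 356.4 -447.3  114.2] yaw 50.8 F [ 0.8 -0.6 -2.2] w 56.1 q [-53.  22.  99.   1.  59. -15.]
```

View pics/t2.png

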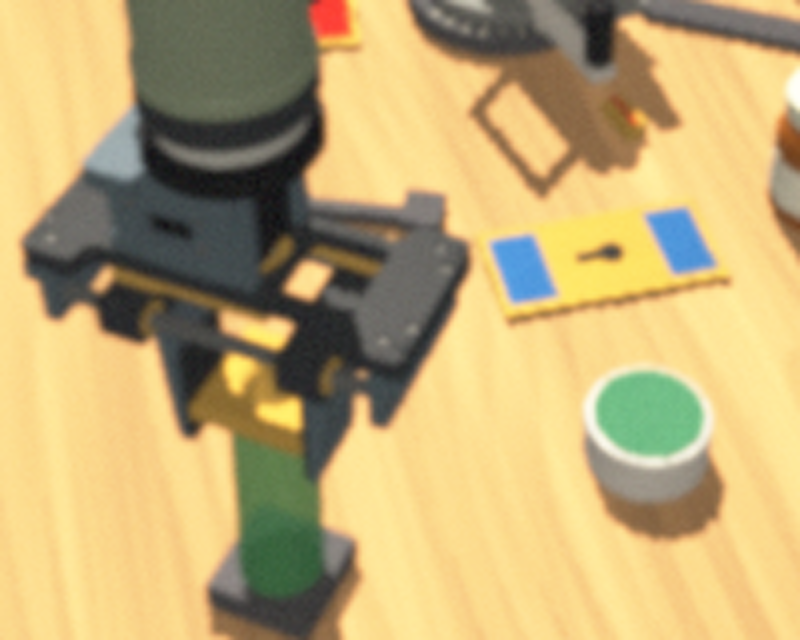

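View pics/t3.png

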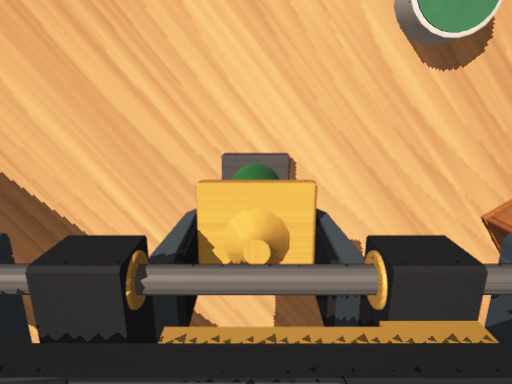

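Emit:
{"method": "apply_moves", "body": {"plan": [{"jaw":0.3,"delta_pos":[0,0,0],"spin":0},{"jaw":0.1,"delta_pos":[0,0,0],"spin":0},{"jaw":0.1,"delta_pos":[0,0,0],"spin":0},{"jaw":0.1,"delta_pos":[0,0,0],"spin":0},{"jaw":0,"delta_pos":[0,0,0],"spin":0},{"jaw":0,"delta_pos":[0,0,-10],"spin":0},{"jaw":0,"delta_pos":[0,0,-50],"spin":0},{"jaw":0,"delta_pos":[0,0,-110],"spin":0}]}}

```text
time_s: 29.85
ee_pos: [353.9, -447.2, 224.5]
ee_rot: [179.7, -1.2, 50.8]
force: [0.4, -1.2, 0.1]
gripper_width: 91.2
```

```bash
python3 -c "
from h import *
go()
save('u2',cams.grab_frame('side'),(110,100,360,370),2);save('u3',cams.grab_frame('top'))
locate('top',grab=False)"
```

```text
t 29.85 now [ 353.9 -447.2  224.5] yaw 50.8 F [ 0.4 -1.2  0.1] w 91.2 q [-54.  18.  89.   1.  73. -15.]
key_red conf 0.95 [4.3315e+02 1.5190e+02 3.3451e+02 3.0000e-02]
key_blue conf 0.76 [ 4.4687e+02 -1.9670e+02  3.3604e+02  5.0000e-02]
key_white conf 0.75 [5.8775e+02 4.0708e+02 3.4897e+02 3.0000e-02]
plate_red conf 0.61 [4.3165e+02 1.5510e+01 1.7110e+02 1.0000e-02]
plate_blue conf 0.85 [ 5.8667e+02 -2.7570e+02  1.7687e+02  1.0000e-02]
plate_white conf 0.84 [5.9291e+02 2.7654e+02 1.7803e+02 1.0000e-02]
```

View pics/u2.png

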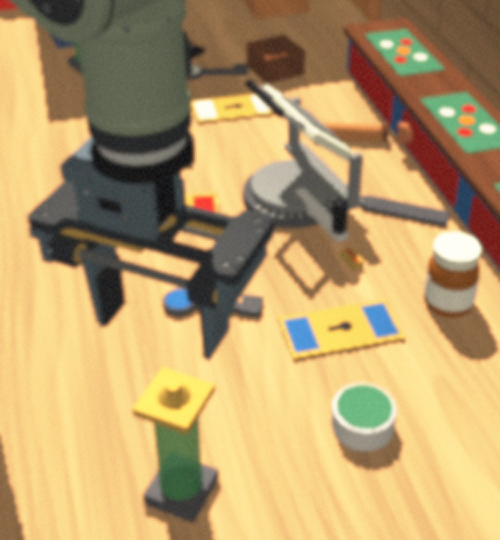

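View pics/u3.png

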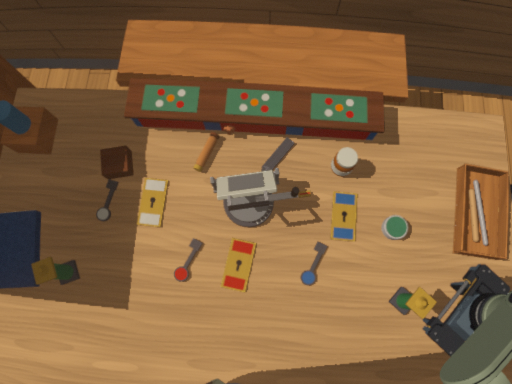

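```bash
cat >> h.py <<'E'
def keyg(k,off=4):
    a=np.radians(k[2]); return k[0]+off*np.cos(a),k[1]+off*np.sin(a)
E
python3 -c "
from h import *
x,y=keyg((446,-196.7,335.8)); go((x,y,100,-24.2),(x,y,3,-24.2))"
```

```text
t 30.25 now [ 354.  -447.3  222.7] yaw 50.8 F [-1.4  0.4 -1.2] w 90.9 q [-54.  18.  89.   1.  73. -15.]
  to [ 449.6 -198.3  100.   -24.2] -> delta [251. -84. 127.] spin 1.31
  to [ 449.6 -198.3    3.   -24.2] -> delta [249. -84. 224.] spin 1.31
```

Emit:
{"method": "apply_moves", "body": {"plan": [{"jaw":0,"delta_pos":[35,-12,0],"spin":0.17},{"jaw":0,"delta_pos":[70,-24,0],"spin":0.34},{"jaw":0,"delta_pos":[106,-36,0],"spin":0.5},{"jaw":0,"delta_pos":[142,-48,10],"spin":0.67},{"jaw":0.2,"delta_pos":[178,-60,30],"spin":0.84},{"jaw":0.4,"delta_pos":[214,-72,60],"spin":1.0},{"jaw":0.4,"delta_pos":[251,-84,100],"spin":1.16},{"jaw":0.4,"delta_pos":[251,-84,120],"spin":1.31}]}}

```text
time_s: 31.25
ee_pos: [448.2, -195.1, 104.5]
ee_rot: [-178.9, -0.3, -24.3]
force: [-0.4, 0.1, -0.3]
gripper_width: 55.9
```

```bash
python3 -c "
from h import *
x,y=keyg((446,-196.7,335.8)); go((x,y,3,-24.2))
c=cams.calibration('wrist');save('v1',cams.grab_frame('wrist'))
for q in keypolys()[1:]: print(proj(c,np.c_[q@Rz(np.radians(-24.2)).T+[446,-196.7],np.full(4,10)]).round().tolist())"
```

```text
t 31.25 now [ 448.2 -195.1  104.5] yaw -24.3 F [-0.4  0.1 -0.3] w 55.9 q [-26.  16. 110.   1.  53.  88.]
  to [ 449.6 -198.3    3.   -24.2] -> delta [  2.   4. 101.] spin -0.00
[[268.0, 221.0], [268.0, 143.0], [253.0, 143.0], [254.0, 220.0]]
[[272.0, 150.0], [272.0, 116.0], [234.0, 116.0], [234.0, 150.0]]
```

View pics/v1.png

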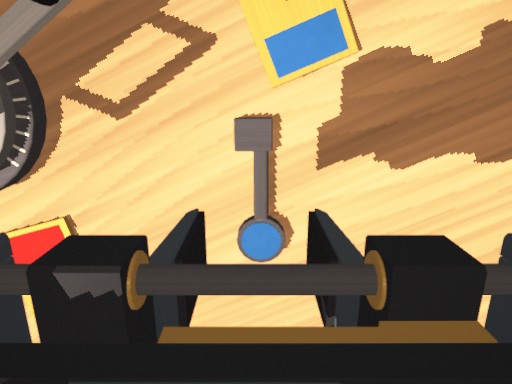

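Emit:
{"method": "apply_moves", "body": {"plan": [{"jaw":0.4,"delta_pos":[1,2,40],"spin":0},{"jaw":0.4,"delta_pos":[2,4,80],"spin":0},{"jaw":0.4,"delta_pos":[2,4,95],"spin":0},{"jaw":0.4,"delta_pos":[2,4,101],"spin":0},{"jaw":0.95,"delta_pos":[2,4,101],"spin":0},{"jaw":0.95,"delta_pos":[2,4,101],"spin":0},{"jaw":0.95,"delta_pos":[2,4,101],"spin":0},{"jaw":0.95,"delta_pos":[2,4,101],"spin":0}], "squeeze": 25}}

```text
time_s: 32.3
ee_pos: [448.2, -198.3, 2.0]
ee_rot: [-178.9, -0.1, -24.5]
force: [-0.3, -0.2, 0.7]
gripper_width: 17.6
```

```bash
python3 -c "
from h import *
a=np.radians(-3.1+.0); go((587+4*np.cos(a),-275.8+4*np.sin(a),60,-3.1))"
```

```text
t 32.30 now [ 448.2 -198.3    2. ] yaw -24.5 F [-0.3 -0.2  0.7] w 17.6 q [-26.  25. 116.   2.  39.  87.]
  to [ 591.  -276.    60.    -3.1] -> delta [162.  10. -58.] spin -0.37
```

Emit:
{"method": "apply_moves", "body": {"plan": [{"jaw":0.95,"delta_pos":[0,0,0],"spin":0},{"jaw":0.95,"delta_pos":[0,0,0],"spin":0},{"jaw":0.95,"delta_pos":[0,0,-25],"spin":0},{"jaw":0.95,"delta_pos":[30,2,-58],"spin":-0.1},{"jaw":0.95,"delta_pos":[70,5,-58],"spin":-0.2},{"jaw":0.95,"delta_pos":[115,8,-58],"spin":-0.3},{"jaw":0.95,"delta_pos":[162,10,-58],"spin":-0.38},{"jaw":0.95,"delta_pos":[162,10,-58],"spin":-0.38}]}}

```text
time_s: 33.3
ee_pos: [593.5, -277.1, 59.5]
ee_rot: [-179.1, -0.7, -2.8]
force: [-1.0, 0.9, -1.2]
gripper_width: 11.7
```

```bash
python3 -c "
from h import *
go((591,-276,8,-2.5))
c=cams.calibration('wrist');save('w1',cams.grab_frame('wrist'))"
```

```text
t 33.30 now [ 593.5 -277.1   59.5] yaw -2.8 F [-1.   0.9 -1.2] w 11.7 q [-27.  32.  90.   1.  57.  65.]
  to [ 591.  -276.     8.    -2.5] -> delta [-3. -0. 52.] spin -0.00
```

View pics/w1.png

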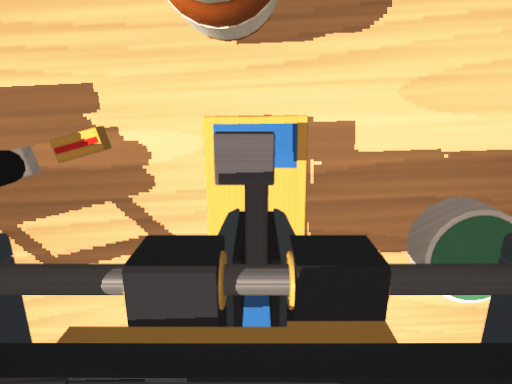

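Emit:
{"method": "apply_moves", "body": {"plan": [{"jaw":0.95,"delta_pos":[-2,0,20],"spin":0},{"jaw":0.95,"delta_pos":[-3,0,40],"spin":0},{"jaw":0.95,"delta_pos":[-3,0,50],"spin":0},{"jaw":0.95,"delta_pos":[-3,0,52],"spin":0},{"jaw":0.95,"delta_pos":[-3,0,52],"spin":0},{"jaw":0.7,"delta_pos":[-3,0,52],"spin":0},{"jaw":0.6,"delta_pos":[-3,0,52],"spin":0},{"jaw":0.6,"delta_pos":[-3,0,51],"spin":0}]}}

```text
time_s: 34.35
ee_pos: [588.8, -274.9, 8.4]
ee_rot: [-179.0, -0.5, -2.8]
force: [0.4, -1.1, 0.4]
gripper_width: 36.0
```

```bash
python3 -c "
from h import *
x,y=keyg((433.1,152,334.4)); go((450,-150,200,-24),(x,y,100,-25.6))"
```

```text
t 34.35 now [ 588.8 -274.9    8.4] yaw -2.8 F [ 0.4 -1.1  0.4] w 36.0 q [-27.  35.  94.   1.  51.  65.]
  to [ 450 -150  200  -24] -> delta [-143. -121. -191.] spin 0.37
  to [436.7 150.3 100.  -25.6] -> delta [-172. -419.  -86.] spin 0.40
```

Emit:
{"method": "apply_moves", "body": {"plan": [{"jaw":0.6,"delta_pos":[0,0,-40],"spin":0},{"jaw":0.6,"delta_pos":[0,0,-100],"spin":0},{"jaw":0.6,"delta_pos":[0,0,-150],"spin":0},{"jaw":0.4,"delta_pos":[-40,-35,-180],"spin":0.1},{"jaw":0.4,"delta_pos":[-80,-70,-191],"spin":0.2},{"jaw":0.4,"delta_pos":[-115,-97,-191],"spin":0.3},{"jaw":0.4,"delta_pos":[-143,-121,-191],"spin":0.4},{"jaw":0.4,"delta_pos":[-146,-175,-191],"spin":0.4}]}}

```text
time_s: 35.35
ee_pos: [448.1, -96.2, 201.6]
ee_rot: [-178.9, -0.1, -25.9]
force: [0.9, -0.1, 0.0]
gripper_width: 54.8
```

```bash
python3 -c "
from h import *
x,y=keyg((433.1,152,334.4)); go((x,y,110,-25.6))"
```

```text
t 35.35 now [448.1 -96.2 201.6] yaw -25.9 F [ 0.9 -0.1  0. ] w 54.8 q [-14.   8. 105.   1.  66. 101.]
  to [436.7 150.3 110.  -25.6] -> delta [-118. -215.   95.] spin -0.01
```

Emit:
{"method": "apply_moves", "body": {"plan": [{"jaw":0.4,"delta_pos":[-24,-43,0],"spin":0},{"jaw":0.4,"delta_pos":[-48,-86,0],"spin":0},{"jaw":0.4,"delta_pos":[-72,-129,10],"spin":0},{"jaw":0.4,"delta_pos":[-96,-172,40],"spin":0},{"jaw":0.4,"delta_pos":[-118,-215,80],"spin":0},{"jaw":0.4,"delta_pos":[-118,-215,95],"spin":0},{"jaw":0.4,"delta_pos":[-118,-215,95],"spin":0},{"jaw":0.4,"delta_pos":[-118,-215,95],"spin":0}]}}

```text
time_s: 36.35
ee_pos: [437.6, 150.1, 111.3]
ee_rot: [-178.9, -0.2, -26.0]
force: [0.1, 0.4, 0.3]
gripper_width: 54.5
```

```bash
python3 -c "
from h import *
x,y=keyg((433.1,152,334.4)); go((x,y,3,-25.6))
c=cams.calibration('wrist');save('x1',cams.grab_frame('wrist'))
for q in keypolys()[1:]: print(proj(c,np.c_[q@Rz(np.radians(-25.6)).T+[433.1,152],np.full(4,10)]).round().tolist())
save('x2',cams.grab_frame('top'));locate('top',['key_blue','key_white','plate_blue','plate_white','plate_red'],grab=False)"
```

```text
t 36.35 now [437.6 150.1 111.3] yaw -26.0 F [0.1 0.4 0.3] w 54.5 q [ 17.  13. 113.   1.  52. 132.]
  to [436.7 150.3   3.  -25.6] -> delta [ -1.   2. 108.] spin -0.01
[[265.0, 221.0], [265.0, 146.0], [251.0, 146.0], [252.0, 221.0]]
[[269.0, 152.0], [269.0, 120.0], [232.0, 120.0], [232.0, 153.0]]
key_blue conf 0.74 [ 5.8749e+02 -2.7666e+02  3.5765e+02  6.0000e-02]
key_white conf 0.53 [5.8800e+02 4.0788e+02 3.4820e+02 3.0000e-02]
plate_blue conf 0.77 [ 586.8  -276.63  176.36    0.74]
plate_white conf 0.91 [5.9820e+02 2.7696e+02 1.7901e+02 9.0000e-02]
plate_red conf 0.82 [4.3174e+02 1.5630e+01 1.7011e+02 1.0000e-02]
```

View pics/x1.png

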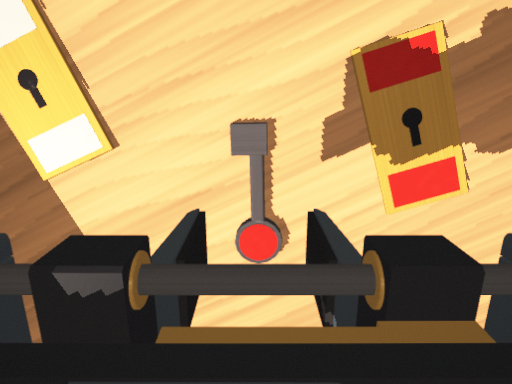

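View pics/x2.png

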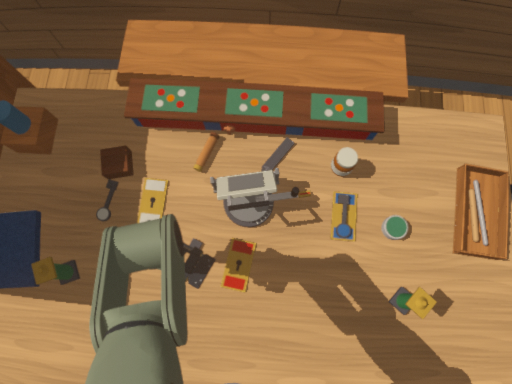

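Emit:
{"method": "apply_moves", "body": {"plan": [{"jaw":0.4,"delta_pos":[0,1,45],"spin":0},{"jaw":0.4,"delta_pos":[0,2,85],"spin":0},{"jaw":0.4,"delta_pos":[0,2,102],"spin":0},{"jaw":0.4,"delta_pos":[0,2,108],"spin":0},{"jaw":0.95,"delta_pos":[0,2,108],"spin":0},{"jaw":0.95,"delta_pos":[0,2,108],"spin":0},{"jaw":0.95,"delta_pos":[0,2,108],"spin":0},{"jaw":0.95,"delta_pos":[0,2,108],"spin":0}]}}

```text
time_s: 37.7
ee_pos: [437.8, 150.1, 3.3]
ee_rot: [-178.8, -0.2, -26.0]
force: [0.4, 1.1, -0.4]
gripper_width: 17.9
```

```bash
python3 -c "
from h import *
a=np.radians(-9.3); go((431.7+4*np.cos(a),15.5+4*np.sin(a),60,-9.3))"
```

```text
t 37.70 now [437.8 150.1   3.3] yaw -26.0 F [ 0.4  1.1 -0.4] w 17.9 q [ 17.  22. 121.   1.  36. 132.]
  to [435.6  14.9  60.   -9.3] -> delta [ 57. 121. -59.] spin -0.29
```

Emit:
{"method": "apply_moves", "body": {"plan": [{"jaw":0.95,"delta_pos":[0,0,0],"spin":0},{"jaw":0.95,"delta_pos":[0,0,0],"spin":0},{"jaw":0.95,"delta_pos":[0,0,-25],"spin":0},{"jaw":0.95,"delta_pos":[15,32,-55],"spin":-0.1},{"jaw":0.95,"delta_pos":[30,64,-58],"spin":-0.2},{"jaw":0.95,"delta_pos":[45,96,-58],"spin":-0.29},{"jaw":0.95,"delta_pos":[57,121,-58],"spin":-0.29},{"jaw":0.95,"delta_pos":[57,121,-58],"spin":-0.29}]}}

```text
time_s: 38.7
ee_pos: [435.1, 14.2, 59.0]
ee_rot: [-179.0, -0.5, -9.5]
force: [0.6, -0.0, -0.8]
gripper_width: 12.0
```

```bash
python3 -c "
from h import *
a=np.radians(-9.3); go((431.7+4*np.cos(a),15.5+4*np.sin(a),8.3,-9.3))
c=cams.calibration('wrist');save('y1',cams.grab_frame('wrist'))"
```

```text
t 38.70 now [435.1  14.2  59. ] yaw -9.5 F [ 0.6 -0.  -0.8] w 12.0 q [ -0.  15. 120.   1.  44.  98.]
  to [435.6  14.9   8.3  -9.3] -> delta [-0.  0. 51.] spin -0.00
```

View pics/y1.png

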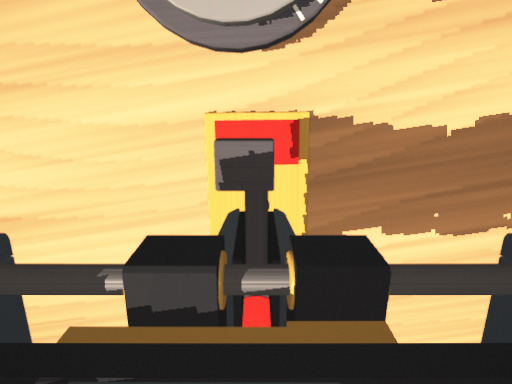

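Emit:
{"method": "apply_moves", "body": {"plan": [{"jaw":0.95,"delta_pos":[0,0,20],"spin":0},{"jaw":0.95,"delta_pos":[0,0,40],"spin":0},{"jaw":0.95,"delta_pos":[0,0,48],"spin":0},{"jaw":0.95,"delta_pos":[0,0,51],"spin":0},{"jaw":0.95,"delta_pos":[0,0,51],"spin":0},{"jaw":0.7,"delta_pos":[0,0,51],"spin":0},{"jaw":0.6,"delta_pos":[0,0,51],"spin":0},{"jaw":0.6,"delta_pos":[0,0,50],"spin":0}]}}

```text
time_s: 39.75
ee_pos: [436.0, 15.9, 9.1]
ee_rot: [-178.9, -0.5, -9.5]
force: [-0.2, 0.2, 0.2]
gripper_width: 36.0
```

```bash
python3 -c "
from h import *
x,y=keyg((588,407.5,348.5),2); go((440,160,200,80),(x,y,110,168.5))"
```

```text
t 39.75 now [436.   15.9   9.1] yaw -9.5 F [-0.2  0.2  0.2] w 36.0 q [ -0.  20. 123.   2.  36.  98.]
  to [440 160 200  80] -> delta [ -18. -146. -188.] spin -1.56
  to [590.  407.1 110.  168.5] -> delta [  88. -413.  -92.] spin -3.11
```

Emit:
{"method": "apply_moves", "body": {"plan": [{"jaw":0.6,"delta_pos":[0,0,-40],"spin":0},{"jaw":0.6,"delta_pos":[0,0,-100],"spin":0},{"jaw":0.6,"delta_pos":[0,0,-150],"spin":0},{"jaw":0.4,"delta_pos":[5,-50,-190],"spin":0.03},{"jaw":0.4,"delta_pos":[10,-105,-190],"spin":0.03},{"jaw":0.4,"delta_pos":[20,-160,-190],"spin":0.03},{"jaw":0.4,"delta_pos":[35,-215,-190],"spin":0.03},{"jaw":0.4,"delta_pos":[50,-270,-180],"spin":0.03}]}}

```text
time_s: 40.75
ee_pos: [528.5, 272.9, 195.4]
ee_rot: [-178.8, -0.6, -11.2]
force: [0.6, -0.3, -0.4]
gripper_width: 54.7
```

```bash
python3 -c "
from h import *
x,y=keyg((588,407.5,348.5),3); go((x,y,110,-11.5))"
```

```text
t 40.75 now [528.5 272.9 195.4] yaw -11.2 F [ 0.6 -0.3 -0.4] w 54.7 q [ 26.  20.  90.   1.  69. 127.]
  to [590.9 406.9 110.  -11.5] -> delta [  34. -142.   89.] spin 0.01
```

Emit:
{"method": "apply_moves", "body": {"plan": [{"jaw":0.4,"delta_pos":[12,-50,10],"spin":0},{"jaw":0.4,"delta_pos":[24,-100,30],"spin":0},{"jaw":0.4,"delta_pos":[34,-142,60],"spin":0},{"jaw":0.4,"delta_pos":[34,-142,88],"spin":0},{"jaw":0.4,"delta_pos":[34,-142,88],"spin":0},{"jaw":0.4,"delta_pos":[34,-142,88],"spin":0},{"jaw":0.4,"delta_pos":[34,-142,88],"spin":0},{"jaw":0.4,"delta_pos":[34,-142,88],"spin":0}]}}

```text
time_s: 41.75
ee_pos: [591.1, 407.1, 112.2]
ee_rot: [-178.8, -0.7, -11.2]
force: [0.5, -1.0, -0.6]
gripper_width: 55.0
```

```bash
python3 -c "
from h import *
x,y=keyg((588,407.5,348.5),3); go((x,y,3,-11.5))
c=cams.calibration('wrist');save('z1',cams.grab_frame('wrist'))
for q in keypolys()[1:]: print(proj(c,np.c_[q@Rz(np.radians(-11.5)).T+[588,407.5],np.full(4,10)]).round().tolist())
save('z2',cams.grab_frame('top'));locate('top',['plate_white','key_red','plate_red'],grab=False)"
```

```text
t 41.75 now [591.1 407.1 112.2] yaw -11.2 F [ 0.5 -1.  -0.6] w 55.0 q [ 33.  34.  78.   0.  66. 134.]
  to [590.9 406.9   3.  -11.5] -> delta [ -1.   3. 109.] spin 0.01
[[266.0, 220.0], [266.0, 145.0], [252.0, 145.0], [252.0, 220.0]]
[[270.0, 151.0], [271.0, 119.0], [233.0, 119.0], [234.0, 151.0]]
plate_white conf 0.76 [591.94 276.68 178.3    0.  ]
key_red conf 0.91 [4.2934e+02 1.7800e+01 3.4886e+02 2.0000e-02]
plate_red conf 0.97 [4.3159e+02 1.5510e+01 1.7125e+02 2.9000e-01]
```

View pics/z1.png

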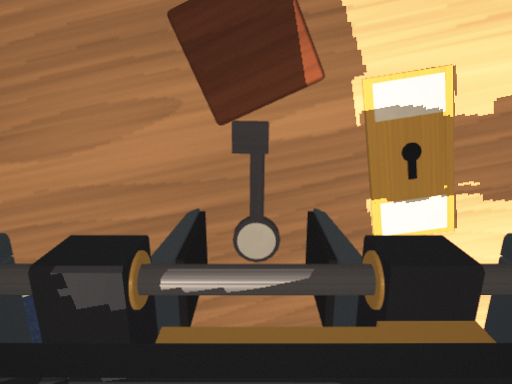

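View pics/z2.png

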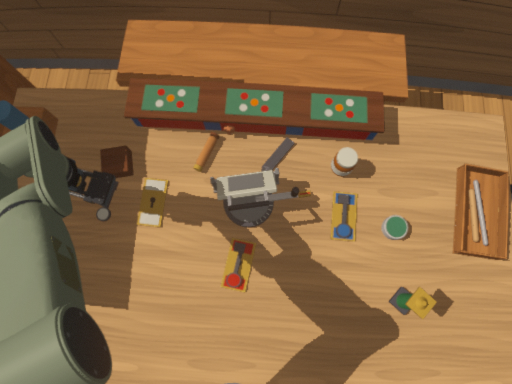

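Emit:
{"method": "apply_moves", "body": {"plan": [{"jaw":0.4,"delta_pos":[0,1,45],"spin":0},{"jaw":0.4,"delta_pos":[-1,3,85],"spin":0},{"jaw":0.4,"delta_pos":[-1,3,103],"spin":0},{"jaw":0.4,"delta_pos":[-1,3,109],"spin":0},{"jaw":0.95,"delta_pos":[-1,3,109],"spin":0},{"jaw":0.95,"delta_pos":[-1,3,109],"spin":0},{"jaw":0.95,"delta_pos":[-1,3,109],"spin":0},{"jaw":0.95,"delta_pos":[-1,3,109],"spin":0}]}}

```text
time_s: 43.0
ee_pos: [591.0, 406.5, 2.5]
ee_rot: [-178.8, -0.7, -11.2]
force: [0.6, 0.1, 0.6]
gripper_width: 17.3
```

```bash
python3 -c "
from h import *
a=np.radians(-1.7); go((592.4+3*np.cos(a),276.6+3*np.sin(a),60,-1.7))"
```

```text
t 43.00 now [591.  406.5   2.5] yaw -11.2 F [0.6 0.1 0.6] w 17.3 q [ 33.  40.  84.   0.  54. 134.]
  to [595.4 276.5  60.   -1.7] -> delta [ 30. 125. -60.] spin -0.17
```

Emit:
{"method": "apply_moves", "body": {"plan": [{"jaw":0.95,"delta_pos":[0,0,0],"spin":0},{"jaw":0.95,"delta_pos":[0,0,0],"spin":0},{"jaw":0.95,"delta_pos":[-4,0,-25],"spin":0},{"jaw":0.95,"delta_pos":[-4,20,-57],"spin":0},{"jaw":0.95,"delta_pos":[5,55,-59],"spin":-0.08},{"jaw":0.95,"delta_pos":[18,90,-59],"spin":-0.17},{"jaw":0.95,"delta_pos":[30,125,-59],"spin":-0.17},{"jaw":0.95,"delta_pos":[30,125,-59],"spin":-0.17}]}}

```text
time_s: 44.0
ee_pos: [595.3, 274.4, 59.1]
ee_rot: [-179.0, -0.8, -1.6]
force: [0.0, 0.0, -0.5]
gripper_width: 11.7
```

```bash
python3 -c "
from h import *
go((595.4,276.5,7.6,-1.7))
c=cams.calibration('wrist');save('aa1',cams.grab_frame('wrist'))"
```

```text
t 44.00 now [595.3 274.4  59.1] yaw -1.6 F [ 0.   0.  -0.5] w 11.7 q [ 23.  32.  91.   1.  56. 115.]
  to [595.4 276.5   7.6  -1.7] -> delta [-1. -1. 51.] spin 0.00
```

View pics/aa1.png

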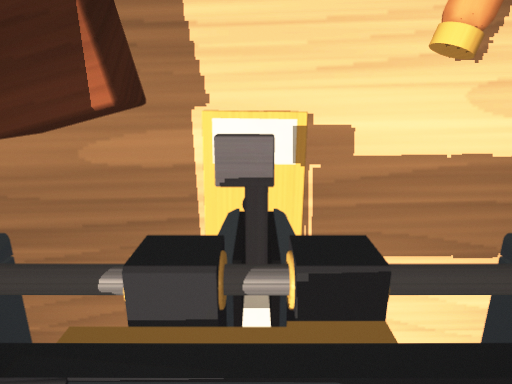

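Emit:
{"method": "apply_moves", "body": {"plan": [{"jaw":0.95,"delta_pos":[0,-1,20],"spin":0},{"jaw":0.95,"delta_pos":[-1,-1,40],"spin":0},{"jaw":0.95,"delta_pos":[-1,-1,48],"spin":0},{"jaw":0.95,"delta_pos":[-1,-1,51],"spin":0},{"jaw":0.95,"delta_pos":[-1,-1,51],"spin":0},{"jaw":0.7,"delta_pos":[-1,-1,51],"spin":0},{"jaw":0.6,"delta_pos":[-1,-1,51],"spin":0},{"jaw":0.6,"delta_pos":[-1,-1,50],"spin":0}]}}

```text
time_s: 45.05
ee_pos: [595.3, 278.0, 9.6]
ee_rot: [-178.9, -0.9, -1.6]
force: [0.0, -0.1, 0.6]
gripper_width: 35.8
```

Emit:
{"method": "apply_moves", "body": {"plan": [{"jaw":0.6,"delta_pos":[0,0,-40],"spin":0},{"jaw":0.6,"delta_pos":[0,0,-100],"spin":0},{"jaw":0.6,"delta_pos":[0,0,-160],"spin":0},{"jaw":0.6,"delta_pos":[-50,0,-220],"spin":0},{"jaw":0.6,"delta_pos":[-110,0,-250],"spin":0},{"jaw":0.6,"delta_pos":[-170,0,-250],"spin":0},{"jaw":0.6,"delta_pos":[-210,0,-250],"spin":0},{"jaw":0.6,"delta_pos":[-210,0,-250],"spin":0}]}}

```text
time_s: 46.05
ee_pos: [378.3, 278.7, 257.4]
ee_rot: [-178.9, -0.9, -1.4]
force: [0.8, 1.0, 0.0]
gripper_width: 36.4
```

```bash
python3 -c "
from h import *
go()
im=cams.grab_frame('top');save('bb1',im);save('bb3',cams.grab_frame('side'))
o=locate('top',grab=False)
for k in ('red','blue','white'):
    if 'key_'+k in o and 'plate_'+k in o:
        K=o['key_'+k];P_=o['plate_'+k]; print(k,Rz(-np.radians(P_[2]))@(np.array(K[:2])-P_[:2]))
for n,z in [('wax_tin',30),('juniper_handle',20),('oil_jar',90),('hinge_box',50),('strap_hinge',8)]: find('top',n,z,n=1)
"
```

```text
t 46.05 now [378.3 278.7 257.4] yaw -1.4 F [0.8 1.  0. ] w 36.4 q [ 35.   6.  99.   0.  73. 126.]
key_red conf 0.93 [4.3021e+02 1.7870e+01 3.5004e+02 4.0000e-02]
key_blue conf 0.82 [ 5.8683e+02 -2.7609e+02  3.5699e+02  1.0000e-02]
key_white conf 0.93 [5.9166e+02 2.7830e+02 3.5891e+02 4.0000e-02]
plate_red conf 0.89 [432.13  14.94 170.54   0.44]
plate_blue conf 0.72 [ 5.8695e+02 -2.7625e+02  1.7777e+02  3.7000e-01]
plate_white conf 0.83 [5.9251e+02 2.7683e+02 1.7823e+02 4.0000e-01]
red [ 2.37411007 -2.57854772]
blue [ 0.12627051 -0.1574791 ]
white [ 0.89654918 -1.44292816]
top wax_tin conf 0.56 n=484 ext [384.4, 213.5, 409.7, 239.3] mean [ 558. -414.] mid [ 559. -414.] ang -65.5 size [74. 65.]
top juniper_handle conf 0.86 n=399 ext [194.0, 133.5, 218.9, 174.5] mean [750. 133.] mid [750. 132.] ang 159.8 size [127.  31.]
top oil_jar conf 0.77 n=580 ext [328.8, 146.3, 356.1, 174.9] mean [ 721. -257.] mid [ 723. -257.] ang 149.9 size [90. 60.]
top hinge_box conf 0.85 n=955 ext [101.7, 148.2, 135.2, 179.3] mean [693. 384.] mid [693. 384.] ang -135.9 size [123. 105.]
top strap_hinge conf 0.85 n=458 ext [261.3, 136.6, 296.1, 170.7] mean [758. -77.] mid [756. -76.] ang 143.3 size [129.  36.]
```

View pics/bb1.png

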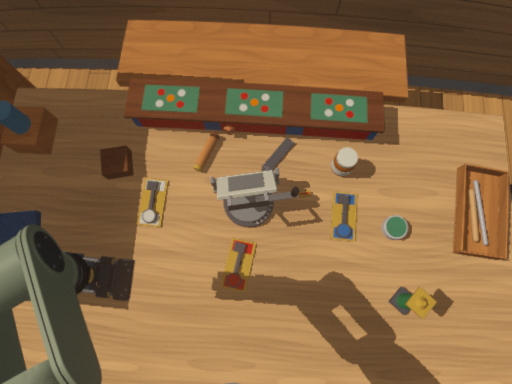

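View pics/bb3.png

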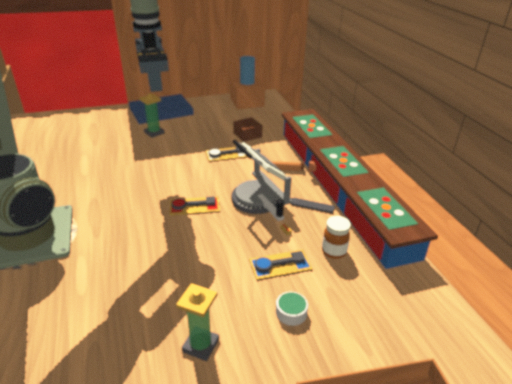

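```bash
python3 -c "
from h import *
im=cams.grab_frame('side');save('cc1',im,(190,90,350,250),5)
im=cams.grab_frame('top');save('cc2',im,(200,150,360,250),5)"
```

View pics/cc1.png

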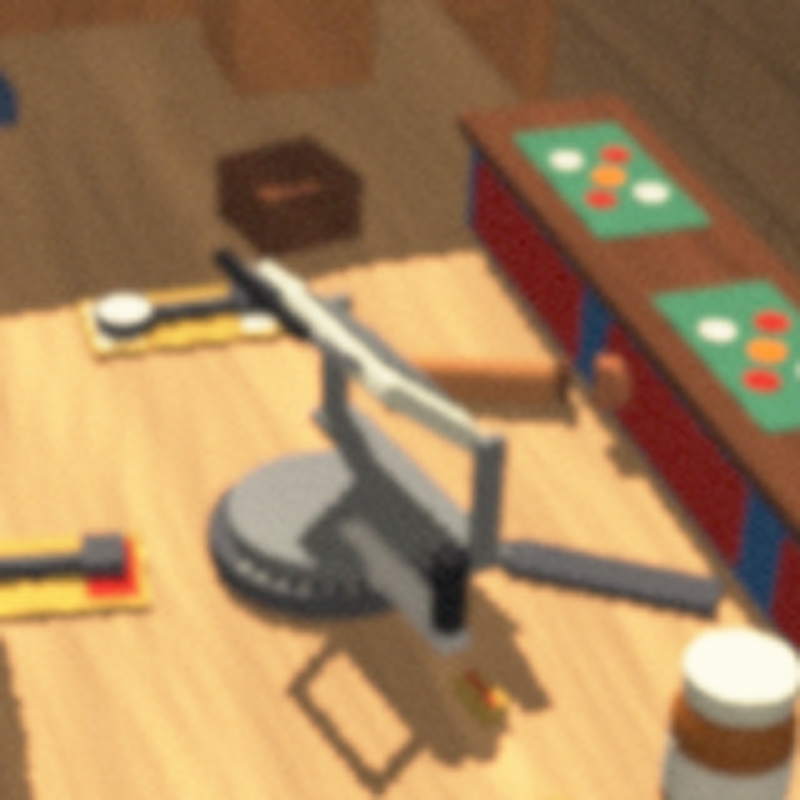

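View pics/cc2.png

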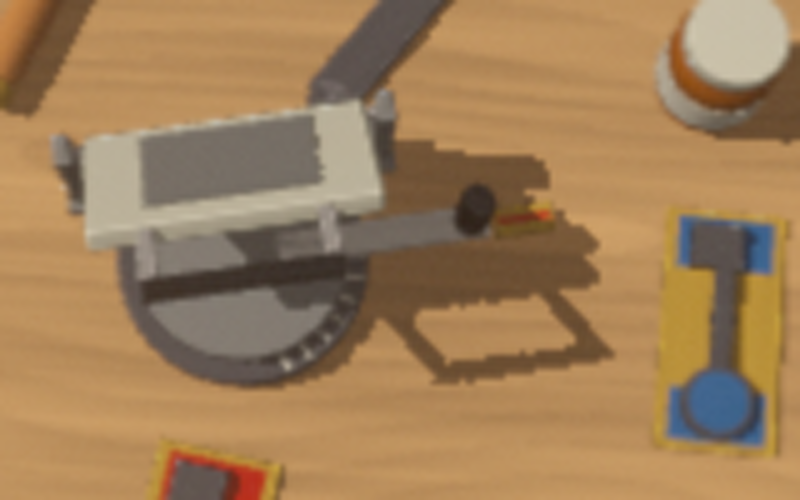

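The bar's ends are unchanged at (218,253) and (305,335) in the side crop, which fits a 40° tilt. In the top crop, the swivel arm lies in line with the index block at (525,218). The keys and lanterns are in place, so I'm handing in.

```bash
python3 -c "
from h import *
env.job_done(); go()"
```

```text
the job is handed in; nothing more can be done
the job is handed in; nothing more can be done
```

I finished the job and handed it in at about 46 s of the 210 s allowed; no verdict was reported.

- **Inspection light:** I turned it by its peg and raised the panel by its bar. The arm measured about -77.2° against about -77.5° for the index block. The bar's position in the side picture fits a 40° tilt.
- **Lanterns:** both chimneys are standing on their feet in the last side picture. The first one stayed tilted when I first swung it up, because the grip was too firm. A lighter grip let it swing down, and it settled upright on release.
- **Keys:** all three were there and now lie on their matching plates. Each is within about 3 mm of the plate's centre and 1.5° of its length. The height was not measured separately, but all three look flat.
- **Other things on the ledge:** none of the five bystanders moved more than about 4 mm, which is within the measuring error. The gripper was open and well clear at the end.

In the final checks the plate outlines fitted less well because the keys partly cover them, but their positions agreed with the earlier readings. One mid-run reading put the white plate 6 mm off. Readings before and after agreed with each other, so I used those. No other checks disagreed.

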